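Load the hardness-test specimen magazine

ROBOT

A 6-joint arm with a two-finger parallel gripper is mounted at the origin on the work surface. World frame = base frame: x ahead of the robot, y to its left, z up, the work surface at z = 0. Lengths are in m, angles in rad, forces in N, time in s.
With the tool pointing down it reaches from about 0.425 to 0.95 m from the base axis. Payload 3.5 kg.
Tool frame: the origin (TCP) lies between the finger pads; the fingertips stand 14 mm ahead of it and the grasp point (between the pads) lies 5 mm behind it (ctrl.tip_extent is the distance from the TCP to the fingertips, in m); x points along the fingers, z is the direction in which the jaws open and shut, and the axes are right-handed (so a half turn about x gives the same grasp; the last joint's range is limited). The gripper opens to 85 mm and grips with 20 to 120 N. Pads are 22 mm wide; open, the fingers measure 114 mm over their backs; the gripper's body (76 mm by 85 mm) begins 54 mm behind the grasp point. The pads swing forward as they close: fully open they stand 13 mm farther back than shut.
Start: joints at [-1.287, 0.286, 1.577, -0, 1.279, -0.15], TCP at [0.284, -0.612, 0.219] pointing down, gripper open.
Joint ranges: [-2.77, 2.77], [-0.9, 2.22], [0.21, 2.48], [-1.53, 4.67], [0.24, 2.81], [-2.84, 2.84]. Speed limits (rad/s): [2.79, 2.79, 3.14, 3.14, 3.14, 3.14].

INTERFACE

Orientations are given as a unit quaternion [x, y, z, w].
In Python, from plant import ctrl gives the robot as it stands.
- The arm moves only by the tool move_arm, never from a script. Its argument "commands" is one flat list of numbers, 4 for each row, row after row: the shift along the tool's x, y, z in units of 25 mm (1.0 is 25 mm), then the turn about the tool's x in units of 5 degrees (1.0 is 5 degrees). A call has 1 to 20 rows; each row shifts and turns the commanded pose from where the row before left it, along the tool's axes as they then stand; what a row does not reach is not made up. A row lasts 1/8 s, in which the tool goes at most 62.5 mm and 10.7 degrees, less where a joint would pass 70% of its speed; a pose out of reach is approached as far as the arm can. A call is refused whole if a number of a shift passes 1 or a number of a turn 1, either way. A call with a gripper value outside its range is refused whole. "jaw" is the finger opening in mm, from 0 to 85.4, set as the call begins (left out, the last holds). The fingers move at their own pace and stop on an object; "force" is the grip in N (left out, the last holds). Time passes only in rows, so rows that do not move let the fingers close. It gives the time, the measured TCP pose, the force and the opening at its end, in the units of the state.
- ctrl.get_state(): the state, without advancing time (a new reading comes with each control period).
- ctrl.read_camera(name): name is "side" or "top"; returns the picture (400x640x3 uint8, red, green, blue); there is no depth.
- ctrl.get_calibration(name): a dict with "camera_matrix" (3x3 intrinsics, pixels), "k1" (the pictures are not rectified: a ray, as slopes to the right and down, at radius r is drawn at 1 + k1 r^2 times it, then the intrinsics apply), "camera_from_world" (4x4, takes a point from world to camera coordinates). Camera axes: x right, y down, z forward; pixel columns grow to the right and rows downward; lengths in m; the calibration is good to about 2 mm. A picture is of the moment at which its call begins. get_calibration takes no time and is no camera call.
- ctrl.sign_off(): hands the job in, once; it reports no verdict.
The state is a dict: "time": time; "qpos": joint angles; "dq": joint speeds; "joint_efforts": joint torques, N m; "eef_pos": TCP position; "tcp_rot": TCP orientation; "contact_force": force on the tool from outside, world axes, zero at the start; "wrist_torque": the same for the moment, N m; "opening": opening from 0.0 (shut) to 1.0 (fully open).
Only numpy, scipy, OpenCV 4.12 (cv2) and the standard library are available. Lean on these libraries where they do the work, as an engineer would, in place of code of your own. Each camera call takes 0.05 s, during which the arm holds its last target.

TASK

Turn the magazine's yellow quarter-turn handle fully open, then feed all the green-banded steel bars one behind another along the trough into the square tube, until each is wholly inside it. Then turn the handle back fully closed so that the gate shuts them in. Put the red-banded bars in the red reject tray at any time, and leave the mouse, the jar and the brass disc where they are.

Things in the scene. Friction and masses are not known exactly. Their poses are not given: they have to be found in the camera images.
- mouth (a point): Middle of the channel floor at the mouth of the magazine's tube, 16 mm above the table. x axis runs into the tube, away from the robot; y left across it; z up. The channel, straight, level and 28 mm wide throughout, is an open trough before the mouth and a tube beyond it. Screwed to the table on a grey base plate 12 mm thick (x -120 to 190, y -83 to 43 mm).
- trough (a point): Middle of the channel floor in the open loading trough, 55 mm before the mouth; axes as mouth. The trough reaches 105 mm out from the mouth and is open above and at its near end. Side walls 6 mm high, with lips flaring outwards up to 9 mm above the channel floor.
- tube_end (a point): Middle of the channel floor at the closed far end of the tube, 174 mm beyond the mouth; axes as mouth. Square aluminium tube with a sight slot 12 mm wide along its top, inside 28 wide x 27 high, outside 36 wide, its top 31 mm above the channel floor. Fingers do not fit in; it holds three bars end to end. Bars slide in it with ordinary friction and stay where they are left.
- handle (a joint): Quarter-turn handle on an upright hinge right of the trough. 0 = closed stop: the yellow lever points right, square to the tube, and the steel gate blade stands across the trough. 1.571 rad = open stop: the lever points along the tube towards its closed end. Grows counter-clockwise from above. Stays where left (friction 0.2 N m). Starts within 0.12 of closed.
- gate (a point): Middle of the steel gate blade that turns with the handle: 62 mm long, 6 mm thick, from 13 to 29 mm above the channel floor, on the far side of the hinge from the lever. Closed, it crosses the trough 10 to 16 mm before the mouth; open, it points back towards the robot beside the trough, 55 mm right of the channel's centre line. It swings over the trough between.
- knob (a point): Grip point on the upright black round knob at the end of the yellow lever: on the knob's axis, 15 mm below its top. Knob 18 mm in diameter, from 62 to 100 mm above the table, 85 mm from the hinge axis; it swings with the lever (14 mm wide, its underside 50 mm above the table).
- pivot (a point): Point on the handle's upright hinge axis, level with knob (85 mm above the table); 13 mm before the mouth and 55 mm right of the channel's centre line. The hub there is 26 mm in diameter, its top 66 mm above the table.
- tray_in (a point): Centre of the inner floor of the red plastic reject tray, 130 (x) x 170 (y) mm outside, walls 4 mm thick, inner floor 4 mm and rim 40 mm above the table. Axes along its sides, z up. The tray is fixed to the table.
- green1: Accepted steel specimen bar, square section 22 x 22 mm, 50 mm long, about 0.18 kg, with a green painted band 26 mm wide round its middle. Origin at the bar's centre; its x axis runs along its length. Starts lying on the table. May be absent (None).
- green2: Accepted steel specimen bar, square section 22 x 22 mm, 50 mm long, about 0.18 kg, with a green painted band 26 mm wide round its middle. Origin at the bar's centre; its x axis runs along its length. Starts lying on the table. May be absent (None).
- green3: Accepted steel specimen bar, square section 22 x 22 mm, 50 mm long, about 0.18 kg, with a green painted band 26 mm wide round its middle. Origin at the bar's centre; its x axis runs along its length. Starts lying on the table. May be absent (None).
- red1: Rejected steel specimen bar, square section 22 x 22 mm, 50 mm long, about 0.18 kg, with a red painted band 26 mm wide round its middle. Origin at the bar's centre; its x axis runs along its length. Starts lying on the table. May be absent (None).
- red2: Rejected steel specimen bar, square section 22 x 22 mm, 50 mm long, about 0.18 kg, with a red painted band 26 mm wide round its middle. Origin at the bar's centre; its x axis runs along its length. Starts lying on the table. May be absent (None).
- red3: Rejected steel specimen bar, square section 22 x 22 mm, 50 mm long, about 0.18 kg, with a red painted band 26 mm wide round its middle. Origin at the bar's centre; its x axis runs along its length. Starts lying on the table. May be absent (None).
- mouse: Bystander: black computer mouse, 105 x 60 x 30 mm; origin under its centre.
- jar: Bystander: small amber jar with a white cap and pale label, 52 mm across, 75 mm tall; origin under its centre.
- testblock: Bystander: brass reference disc, 64 mm across, 12 mm high; origin under its centre.
There are look-alikes about, which are no part of the job. What is shaped like the green2 but purple is not meant.

How it is judged:
By the outcome, as a careful person would: the job done as asked, in the order asked, and still so for the second after the job is handed in, with the robot touching nothing.
Of green1, green2, green3 only 2 to 3 are there at a start; the rules pass over those that are not, and their reading is None.
Of red1, red2, red3 only 2 to 3 are there at a start; the rules pass over those that are not, and their reading is None.
At some moment in a run one of green1, green2, green3, red1, red2, red3 may be knocked a few centimetres aside while the robot is not near it.
It also fails if it takes over 210 s, if anything falls off the work surface, if the arm or the gripper's body presses on something with over 40 N, if the wrist force passes 120 N, or if a joint passes its speed limit or range.

## Working session

There is one attempt and no reset: what is moved stays moved. The work goes in short steps, Python scripts to look and compute and a tool call to move; the robot and the scene stay as the last step left them, time stands still between calls to the robot, and variables do not carry over. Pictures are saved under pics/ and viewed, and the job is handed in when it is done.

Besides the shell and the picture viewer there is one more tool, called by a JSON object that holds its "name" and its "arguments". move_arm: Moves the arm, as the interface text tells. Its arguments: {"type":"object","properties":{"commands":{"type":"array"},"jaw":{"type":"number"},"force":{"type":"number"}},"required":["commands"]}

```bash
ls; mkdir -p pics; python3 - <<'E'
from plant import ctrl
import cv2,numpy as np
print(ctrl.get_state())
for n in("side","top"):
    im=ctrl.read_camera(n); cv2.imwrite(f"pics/{n}0.png",im[:,:,::-1])
    c=ctrl.get_calibration(n); print(n,c)
print(ctrl.tip_extent)
E
```

```text
pics
{'time': 0.0, 'qpos': array([-1.28699167e+00,  2.87175932e-01,  1.57820193e+00,  1.06181925e-05,
        1.27859797e+00, -1.50004915e-01]), 'dq': array([-0.00120195, -0.00125404, -0.00235124,  0.00172659,  0.00205496,
       -0.0010081 ]), 'joint_efforts': array([-1.23499649e-04, -4.05989277e+01, -2.92621619e+01, -2.17587944e-04,
        5.89589225e-03, -1.06478719e-06]), 'eef_pos': array([ 0.28355214, -0.61178701,  0.21732687]), 'tcp_rot': array([ 0.38123812,  0.59651903, -0.38012344,  0.59525517]), 'contact_force': array([-0.07225327,  0.50835783,  0.25567442]), 'wrist_torque': array([ 0.04167166,  0.02309263, -0.0066144 ]), 'opening': 0.9995244338150576}
side {'camera_matrix': array([[455.51119256,   0.        , 326.2880483 ],
       [  0.        , 455.51119256, 195.21346537],
       [  0.        ,   0.        ,   1.        ]]), 'k1': -0.1287392326299266, 'camera_from_world': array([[-0.77699827, -0.62947325, -0.00609197,  0.49061279],
       [-0.48692691,  0.60712151, -0.62793762,  0.302653  ],
       [ 0.3989685 , -0.4849401 , -0.77823983,  1.04464353],
       [ 0.        ,  0.        ,  0.        ,  1.        ]])}
top {'camera_matrix': array([[370.32925799,   0.        , 321.78516376],
       [  0.        , 370.32925799, 200.52886937],
       [  0.        ,   0.        ,   1.        ]]), 'k1': 0.013116782988165428, 'camera_from_world': array([[-0.02614919, -0.99959258,  0.01144115,  0.06177237],
       [-0.9929943 ,  0.02465388, -0.11556169,  0.59717715],
       [ 0.11523254, -0.01438284, -0.99323441,  1.24344802],
       [ 0.        ,  0.        ,  0.        ,  1.        ]])}
0.014
```

View pics/top0.png

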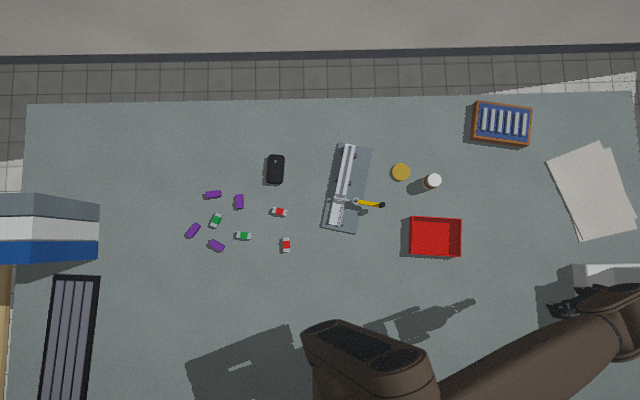

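View pics/side0.png

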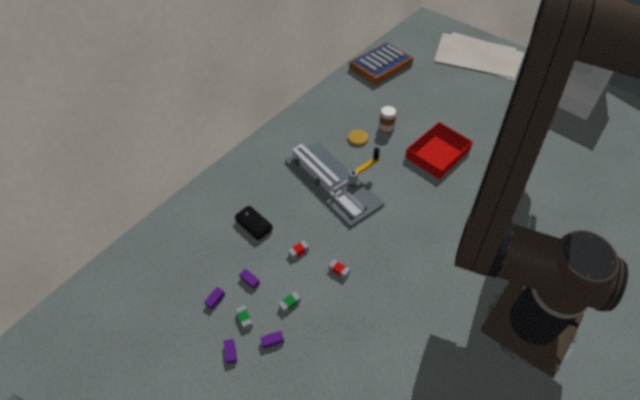

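Seen so far: the top view shows green bands at (215,220) and (243,236), and red bands at (279,212) and (286,245). The purple look-alikes are at (212,194), (239,201), (193,230) and (216,245). The magazine is near (345,190), the knob at (382,205), the tray at (435,237), and the bars in the blue box at (505,122) are no part of the job. I'll measure these next and check them in a crop.

```bash
cat > h.py <<'E'
import cv2,numpy as np
from plant import ctrl
from scipy.spatial.transform import Rotation as R
def und(n,px):
    c=ctrl.get_calibration(n)
    return cv2.undistortPoints(np.array(px,float).reshape(-1,1,2),c["camera_matrix"],np.array([c["k1"],0,0,0.])).reshape(-1,2)
def ray(n,px):
    T=ctrl.get_calibration(n)["camera_from_world"];Rm=T[:3,:3];o=-Rm.T@T[:3,3]
    u=und(n,px);d=np.c_[u,np.ones(len(u))]@Rm
    return o,d
def plane(n,px,z):
    o,d=ray(n,px);return o+d*((z-o[2])/d[:,2])[:,None]
def two(p1,p2):
    o1,d1=ray("top",[p1]);o2,d2=ray("side",[p2]);d1=d1[0];d2=d2[0]
    s=np.linalg.lstsq(np.c_[d1,-d2],o2-o1,rcond=None)[0]
    a=o1+s[0]*d1;b=o2+s[1]*d2
    return (a+b)/2,np.linalg.norm(a-b)
def proj(n,P):
    c=ctrl.get_calibration(n);T=c["camera_from_world"]
    return cv2.projectPoints(np.array(P,float).reshape(-1,1,3),cv2.Rodrigues(T[:3,:3])[0],T[:3,3],c["camera_matrix"],np.array([c["k1"],0,0,0.]))[0].reshape(-1,2)
def snap(n,tag,box=None,s=1):
    im=ctrl.read_camera(n)
    save(im,f"{n}_{tag}",box,s);return im
def save(im,name,box=None,s=1):
    o=im[:,:,::-1]
    if box: x0,y0,x1,y1=box;o=o[y0:y1,x0:x1]
    o=cv2.resize(o,None,fx=s,fy=s,interpolation=cv2.INTER_CUBIC)
    cv2.imwrite(f"pics/{name}.png",o)
HUE={"green":[(45,80)],"red":[(0,8),(172,180)],"purple":[(130,160)],"yellow":[(18,32)]}
def blobs(im,col,smin=120,amin=12,vmin=60):
    h=cv2.cvtColor(im,cv2.COLOR_RGB2HSV);m=np.zeros(im.shape[:2],np.uint8)
    for a,b in HUE[col]: m|=cv2.inRange(h,(a,smin,vmin),(b,255,255))
    n,l,st,ce=cv2.connectedComponentsWithStats(m)
    return [(ce[i],st[i],l==i) for i in range(1,n) if st[i,4]>=amin]
def state():
    s=ctrl.get_state();r=R.from_quat(s["tcp_rot"]).as_matrix()
    print("t",round(s["time"],2),"p",s["eef_pos"].round(4),"ax x",r[:,0].round(3),"y",r[:,1].round(3),"z",r[:,2].round(3),"F",s["contact_force"].round(1),"op",round(s["opening"]*85.4,1),"q",s["qpos"].round(2))
    return s,r
E
python3 - <<'E'
from h import *
t=cv2.imread("pics/top0.png")[:,:,::-1].copy();s=cv2.imread("pics/side0.png")[:,:,::-1].copy()
for n,im in(("top",t),("side",s)):
    for c in HUE:
        for ce,st,_ in blobs(im,c): print(n,c,ce.round(1),st[2:],plane(n,[ce],.02)[0].round(4))
save(t,"c1",(180,170,320,270),5.5); save(t,"c2",(310,130,470,270),4.2); save(s,"c3",(200,230,360,370),4.2);save(s,"c4",(270,120,480,240),3.8)
state()
E
```

```text
top green [215.9 219.5] [11  9 58] [0.5434 0.4134 0.02  ]
top green [243.5 234.9] [ 8  7 45] [0.488  0.3187 0.02  ]
top red [279.  210.9] [ 9  8 47] [0.5678 0.1958 0.02  ]
top red [434.7 235.9] [  53   41 1984] [ 0.4674 -0.341   0.02  ]
top red [285.9 244.1] [ 7  8 50] [0.4526 0.1734 0.02  ]
top purple [213.  193.7] [ 15   8 100] [0.6336 0.4242 0.02  ]
top purple [239. 201.] [  7  15 103] [0.6057 0.3342 0.02  ]
top purple [192.9 229.9] [ 15  15 115] [0.5094 0.4921 0.02  ]
top purple [216.4 244.9] [ 16  12 104] [0.4562 0.4113 0.02  ]
top yellow [400.2 171.5] [ 18  18 244] [ 0.6963 -0.2329  0.02  ]
top yellow [368.1 202.9] [23  7 91] [ 0.5879 -0.1151  0.02  ]
side green [289.7 301.1] [ 12  14 101] [0.4825 0.3206 0.02  ]
side green [243.  315.3] [11 11 80] [0.5425 0.4167 0.02  ]
side red [438.2 149.9] [  66   58 2178] [ 0.4629 -0.3341  0.02  ]
side red [298.8 249.2] [ 12  14 105] [0.5608 0.1981 0.02  ]
side red [338.  268.1] [ 12  14 107] [0.4491 0.179  0.02  ]
side purple [249.2 278.4] [ 19  18 185] [0.5998 0.3383 0.02  ]
side purple [214.1 297.9] [ 19  21 211] [0.6278 0.4296 0.02  ]
side purple [271.7 339.3] [ 22  16 235] [0.4512 0.4169 0.02  ]
side purple [229.6 351.2] [ 12  23 221] [0.5048 0.4973 0.02  ]
side yellow [357.8 137.1] [ 19  15 232] [ 0.6869 -0.2242  0.02  ]
side yellow [365.5 165.4] [ 22  14 110] [ 0.5983 -0.1425  0.02  ]
t 0.1 p [ 0.2836 -0.6119  0.2175] ax x [-0.001  0.002 -1.   ] y [0.907 0.42  0.   ] z [ 0.42  -0.907 -0.002] F [ 0.6 -0.  -0.9] op 85.5 q [-1.29  0.29  1.58  0.    1.28 -0.15]
```

View pics/c1.png

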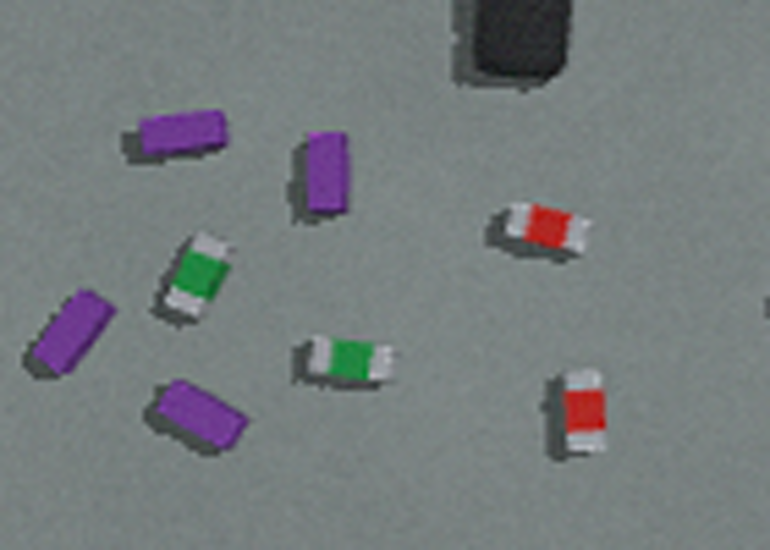

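View pics/c2.png

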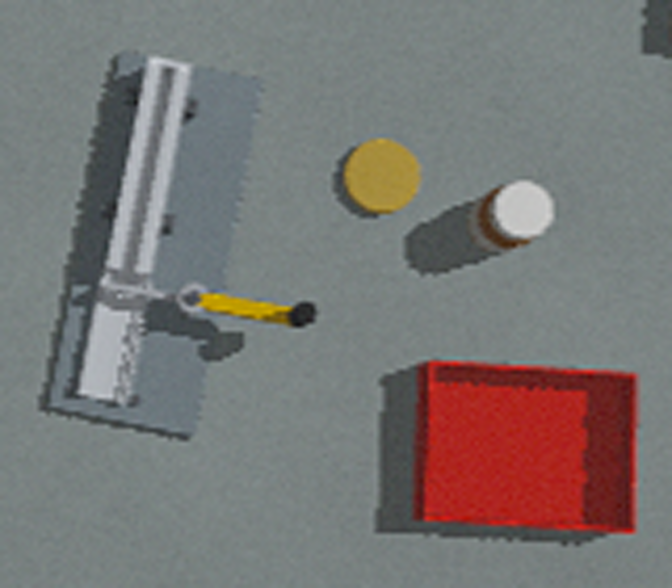

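View pics/c3.png

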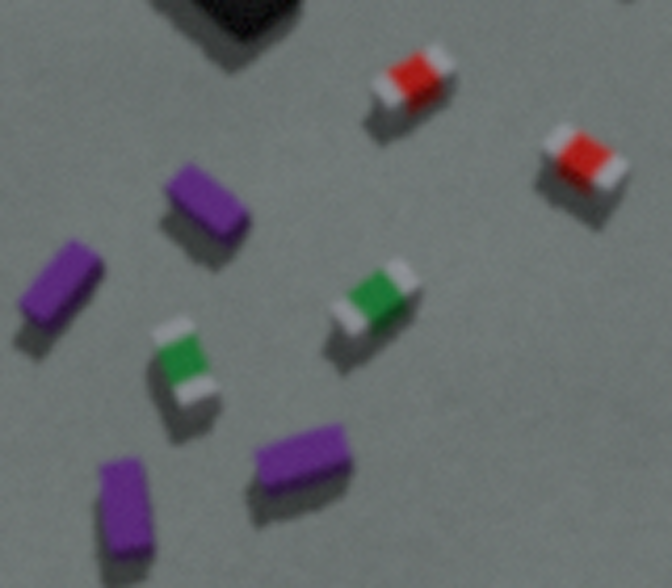

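View pics/c4.png

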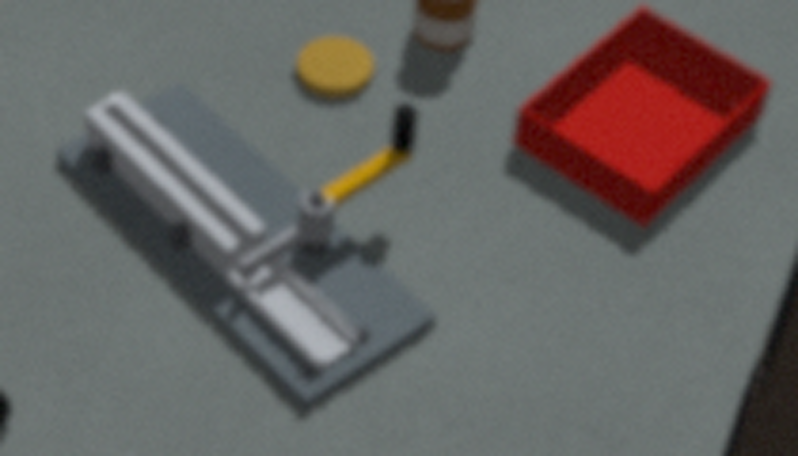

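Top crop: the greens are at c1 (200,273) and (350,360), and the reds at (548,227) and (585,410). All four have steel ends, while the purple bars are plain. No third green or red is visible. Next I'll fit the magazine pose from the plate corners and the knob from two views.

```bash
cat >> h.py <<'E'
def kabsch(model,world):
    m=model.mean(0);w=world.mean(0);H=(model-m).T@(world-w)
    th=np.arctan2(H[0,1]-H[1,0],H[0,0]+H[1,1]);c,s=np.cos(th),np.sin(th);Rm=np.array([[c,-s],[s,c]])
    return th,w-Rm@m,np.linalg.norm((model@Rm.T+w-Rm@m)-world,axis=1)
E
python3 - <<'E'
from h import *
M=np.array([[-.12,.043],[-.12,-.083],[.19,-.083],[.19,.043]])
tp=np.array([[44,408],[188,436],[262,78],[118,52]])/4.2+[310,130]
sp=np.array([[303,402],[435,320],[185,88],[60,155]])/3.8+[270,120]
wt=plane("top",tp-.4,.012)[:,:2];ws=plane("side",sp-.4,.012)[:,:2]
for w in(wt,ws,(wt+ws)/2):
    th,t,e=kabsch(M,w);print("mouth",t.round(4),"th",np.degrees(th).round(2),"res",e.round(4))
# tube top edges in the top view : outer corners z=.047; slot ends
tt=plane("top",np.array([[148,58],[189,66],[148,272],[107,264]])/4.2+[309.6,129.6],.047);print("tube top corners",tt.round(4))
print("knob",two(np.array([303,313])/4.2+[309.6,129.6],np.array([404,110])/3.8+[269.6,119.6]))
print("hub",two(np.array([193,297])/4.2+[309.6,129.6],np.array([316,198])/3.8+[269.6,119.6]))
# tray rim corners
tr=plane("top",np.array([[430,361],[637,374],[634,531],[415,519]])/4.2+[309.6,129.6],.04)[:,:2]
sr=plane("side",np.array([[643,8],[770,85],[645,172],[518,118]])/3.8+[269.6,119.6],.04)[:,:2];print("tray",tr.round(3),tr.mean(0),sr.round(3))
# bars
for n in("top","side"):
    im=cv2.imread(f"pics/{n}0.png")[:,:,::-1].copy()
    for c in("green","red"):
        for ce,st,_ in blobs(im,c):
            if st[4]>500: continue
            x,y=ce.astype(int);r=14
            g=im[y-r:y+r+1,x-r:x+r+1].astype(int);hs=cv2.cvtColor(im[y-r:y+r+1,x-r:x+r+1],cv2.COLOR_RGB2HSV)
            m=((hs[:,:,2]>150)|((hs[:,:,1]>100)&(hs[:,:,2]>60))).astype(np.uint8)
            k,l,stt,cc=cv2.connectedComponentsWithStats(m);i=1+np.argmax(stt[1:,4])
            pts=np.argwhere(l==i)[:,::-1]+[x-r,y-r]
            W=plane(n,pts,.022 if n=="top" else .02)[:,:2];q=W.mean(0);u,s_,v=np.linalg.svd(W-q,full_matrices=False)
            a=np.degrees(np.arctan2(v[0,1],v[0,0]))%180
            print(n,c,ce.round(1),len(pts),"ctr",q.round(4),"ang",a.round(1),"sd",(s_/len(pts)**.5).round(4))
E
```

```text
mouth [ 0.6176 -0.0134] th -13.31 res [0.002  0.0029 0.0016 0.0021]
mouth [ 0.6105 -0.0123] th -13.51 res [0.0058 0.0032 0.0047 0.004 ]
mouth [ 0.6141 -0.0128] th -13.41 res [0.003  0.0029 0.0018 0.003 ]
tube top corners [[ 7.951e-01 -3.870e-02  4.700e-02]
 [ 7.875e-01 -7.240e-02  4.700e-02]
 [ 6.164e-01 -3.280e-02  4.700e-02]
 [ 6.238e-01  5.000e-04  4.700e-02]]
knob (array([ 0.57358949, -0.14852955,  0.10098376]), np.float64(0.0012337639575210955))
hub (array([ 0.59240496, -0.0677401 ,  0.06143953]), np.float64(0.0021018649321160954))
tray [[ 0.538 -0.261]
 [ 0.524 -0.429]
 [ 0.397 -0.418]
 [ 0.411 -0.242]] [ 0.46765852 -0.33741257] [[ 0.517 -0.426]
 [ 0.391 -0.411]
 [ 0.422 -0.263]
 [ 0.53  -0.25 ]]
top green [215.9 219.5] 96 ctr [0.5432 0.414 ] ang 152.5 sd [0.0128 0.0076]
top green [243.5 234.9] 84 ctr [0.4883 0.3182] ang 78.8 sd [0.0135 0.0063]
top red [279.  210.9] 88 ctr [0.5679 0.195 ] ang 75.7 sd [0.0136 0.0065]
top red [285.9 244.1] 98 ctr [0.4518 0.1736] ang 4.6 sd [0.0136 0.0068]
side green [289.7 301.1] 106 ctr [0.4828 0.3202] ang 154.9 sd [0.0082 0.0067]
side green [243.  315.3] 88 ctr [0.5428 0.4169] ang 113.9 sd [0.0068 0.0062]
side red [298.8 249.2] 115 ctr [0.561  0.1981] ang 145.2 sd [0.0101 0.0071]
side red [338.  268.1] 127 ctr [0.4491 0.1789] ang 109.7 sd [0.0095 0.0077]
```

Mouth is at about (0.618, -0.0145) with heading -13.2°. The knob is at (0.574, -0.148) and the handle is near closed. I'll move above the knob.

{"name": "move_arm", "arguments": {"commands": [0.13, 0.91, -0.59, 0, 0.13, 0.91, -0.59, 0, 0.13, 0.91, -0.59, 0, 0.13, 0.91, -0.59, 0, 0.13, 0.91, -0.59, 0, 0.13, 0.91, -0.59, 0, 0.13, 0.91, -0.59, 0, 0.13, 0.91, -0.59, 0, 0.13, 0.91, -0.59, 0, 0.13, 0.91, -0.59, 0, 0.13, 0.91, -0.59, 0, 0.13, 0.91, -0.59, 0, 0.13, 0.91, -0.59, 0, 0.13, 0.91, -0.59, 0, 0.13, 0.91, -0.59, 0, 0.13, 0.91, -0.59, 0, 0.13, 0.91, -0.59, 0, 0.13, 0.91, -0.59, 0, 0.13, 0.91, -0.59, 0, 0.13, 0.91, -0.59, 0], "jaw": 50}}

```text
time: 2.6
eef_pos: [0.573, -0.1517, 0.1536]
tcp_rot: [0.381, 0.596, -0.381, 0.596]
contact_force: [-0.5, -0.3, -0.7]
opening: 0.589
```

```bash
python3 - <<'E'
from h import *
s,r=state()
t=snap("top","1");sd=snap("side","1")
save(sd,"s1c",(270,60,480,240),3.8)
for n,im in(("top",t),("side",sd)):
    for c in("green","red"):
        for ce,st,_ in blobs(im,c): print(n,c,ce.round(1),st[4])
k=np.array([.5736,-.1485,.084]);d=k-s["eef_pos"];print("tool d units",(r.T@d/.025).round(2))
E
```

```text
t 2.6 p [ 0.573  -0.1517  0.1536] ax x [ 0. -0. -1.] y [0.907 0.421 0.   ] z [ 0.421 -0.907  0.   ] F [-0.5 -0.3 -0.7] op 50.3 q [-0.43  0.17  1.84 -0.    1.13  0.71]
top green [215.9 219.5] 58
top green [243.5 234.9] 45
top red [279.  210.9] 47
top red [439.6 237.6] 1586
top red [285.9 244.1] 50
side green [289.9 301.3] 103
side green [243.  315.3] 80
side red [438.2 149.9] 2173
side red [298.9 249.2] 105
side red [337.9 268. ] 104
tool d units [ 2.79  0.08 -0.11]
```

View pics/s1c.png

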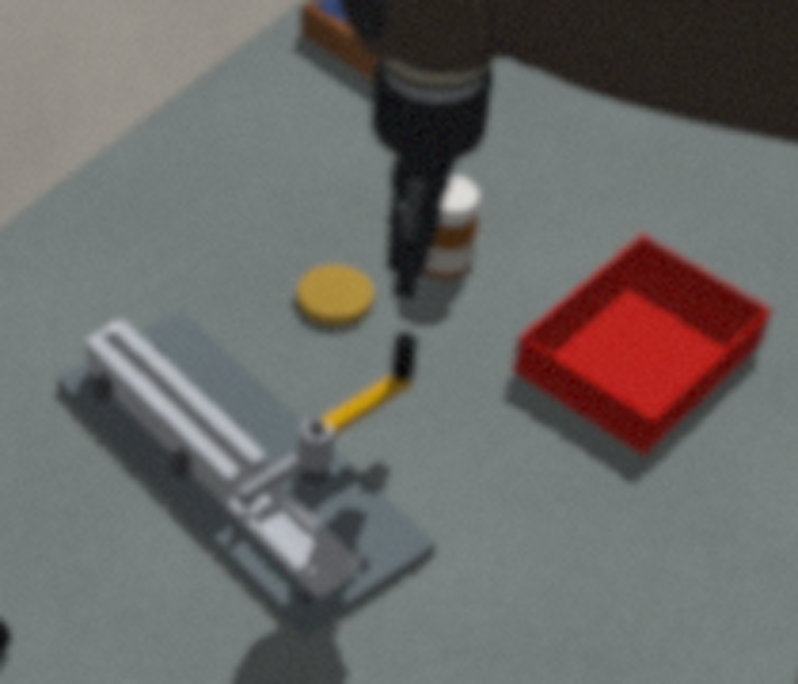

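View pics/top_1.png

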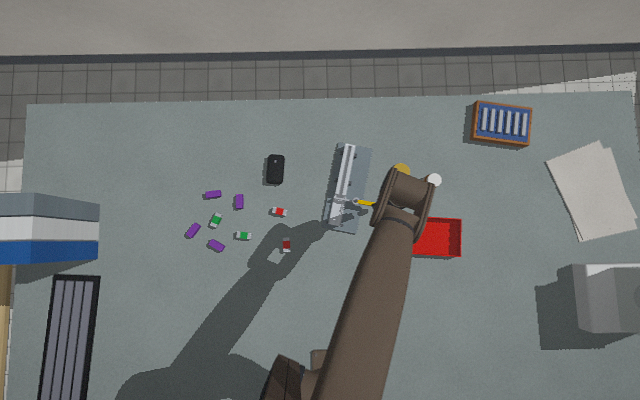

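The gripper sits right over the knob in both views, and the area the arm was hiding holds no further bars. So there are 2 green and 2 red. Descend and grip.

{"name": "move_arm", "arguments": {"commands": [0.7, 0.08, -0.11, 0, 0.7, 0, 0, 0, 0.7, 0, 0, 0, 0.65, 0, 0, 0, 0, 0, 0, 0, 0, 0, 0, 0]}}

```text
time: 3.45
eef_pos: [0.5736, -0.1505, 0.0853]
tcp_rot: [0.381, 0.596, -0.381, 0.596]
contact_force: [0.2, 0.2, -0.0]
opening: 0.582
```

{"name": "move_arm", "arguments": {"commands": [0, 0, 0, 0, 0, 0, 0, 0, 0, 0, 0, 0, 0, 0, 0, 0, 0, 0, 0, 0, 0, 0, 0, 0], "jaw": 10, "force": 30}}

```text
time: 4.2
eef_pos: [0.5737, -0.1496, 0.086]
tcp_rot: [0.381, 0.596, -0.38, 0.596]
contact_force: [-0.8, 5.1, 5.8]
opening: 0.164
```

```bash
python3 - <<'E'
from h import *
s,r=state()
piv=np.array([.593,-.0660]);print(np.degrees(np.arctan2(*(s["eef_pos"][:2]-piv)[::-1])),np.linalg.norm(s["eef_pos"][:2]-piv))
p=s["eef_pos"][:2]
# arc steps from the present angle about the pivot
a0=np.arctan2(*(p-piv)[::-1]);a1=np.radians(-13.2)+.03
N=12;prev=p
for i in range(1,N+1):
    a=a0+(a1-a0)*i/N;q=piv+.085*np.array([np.cos(a),np.sin(a)]);d=q-prev;prev=q
    print((r[:2,1]@d/.025).round(2),(r[:2,2]@d/.025).round(2))
E
```

```text
t 4.2 p [ 0.5737 -0.1496  0.086 ] ax x [ 0.001  0.001 -1.   ] y [0.907 0.42  0.001] z [ 0.42  -0.907 -0.001] F [-0.8  5.1  5.8] op 14.0 q [-0.43  0.25  1.88  0.    1.01  0.71]
-102.98709865844071 0.0857461270893825
0.39 0.23
0.41 0.2
0.43 0.15
0.44 0.09
0.45 0.03
0.45 -0.03
0.44 -0.09
0.43 -0.15
0.4 -0.21
0.37 -0.26
0.33 -0.3
0.29 -0.35
```

```bash
python3 - <<'E'
from h import *
sd=snap("side","2");save(sd,"s2c",(320,90,440,200),6)
t=snap("top","2");save(t,"t2c",(310,130,470,270),4.2)
state()
E
```

```text
t 4.3 p [ 0.5737 -0.1496  0.0859] ax x [ 0.001  0.001 -1.   ] y [0.907 0.42  0.001] z [ 0.42  -0.907 -0.001] F [-0.3  4.1  6.5] op 14.4 q [-0.43  0.25  1.88  0.    1.01  0.71]
```

View pics/s2c.png

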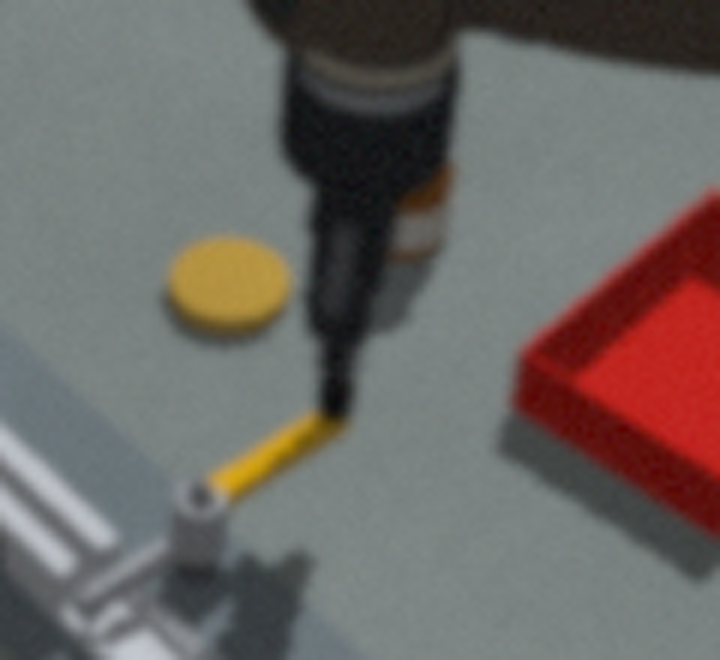

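The gripper is on the knob at the lever end, near crop (335,400). Now swing it open along the arc.

{"name": "move_arm", "arguments": {"commands": [0, 0.39, 0.23, 0, 0, 0.41, 0.2, 0, 0, 0.43, 0.15, 0, 0, 0.44, 0.09, 0, 0, 0.45, 0.03, 0, 0, 0.45, -0.03, 0, 0, 0.44, -0.09, 0, 0, 0.43, -0.15, 0, 0, 0.4, -0.21, 0, 0, 0.37, -0.26, 0, 0, 0.33, -0.3, 0, 0, 0.29, -0.35, 0, 0, 0, 0, 0, 0, 0, 0, 0]}}

```text
time: 6.05
eef_pos: [0.679, -0.0847, 0.0877]
tcp_rot: [0.382, 0.593, -0.38, 0.599]
contact_force: [1.5, -0.2, 5.4]
opening: 0.119
```

```bash
python3 - <<'E'
from h import *
s,r=state()
piv=np.array([.593,-.0660]);d=s["eef_pos"][:2]-piv;print(np.degrees(np.arctan2(d[1],d[0])),np.linalg.norm(d))
t=snap("top","3");save(t,"t3c",(310,130,470,270),4.2)
t=snap("side","3");save(t,"s3c",(270,60,480,240),3.8)
E
```

```text
t 6.05 p [ 0.679  -0.0847  0.0877] ax x [ 0.009 -0.003 -1.   ] y [0.907 0.421 0.007] z [ 0.421 -0.907  0.006] F [ 1.5 -0.2  5.4] op 10.2 q [-0.27  0.43  1.65 -0.    1.06  0.86]
-12.249024754738915 0.0879952944325244
```

View pics/s3c.png

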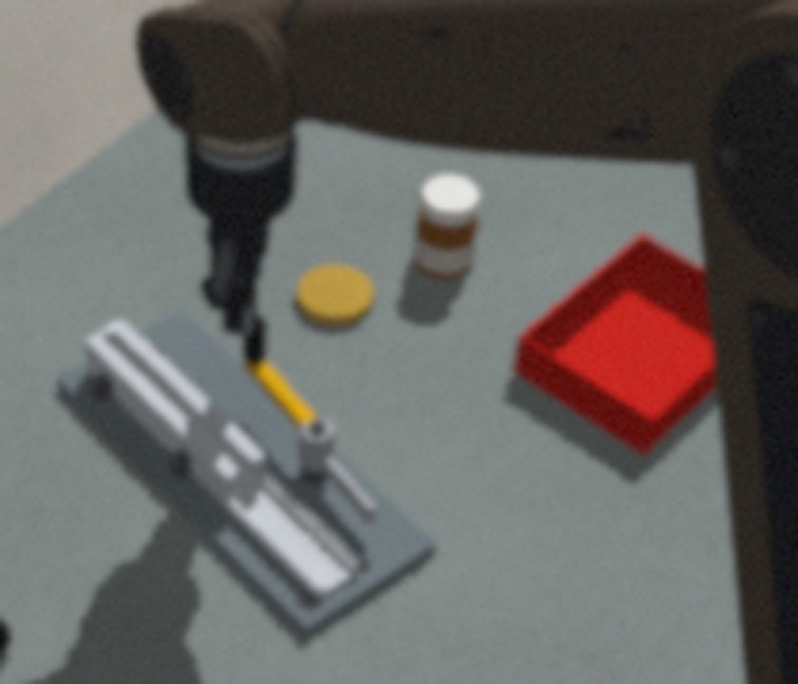

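View pics/t3c.png

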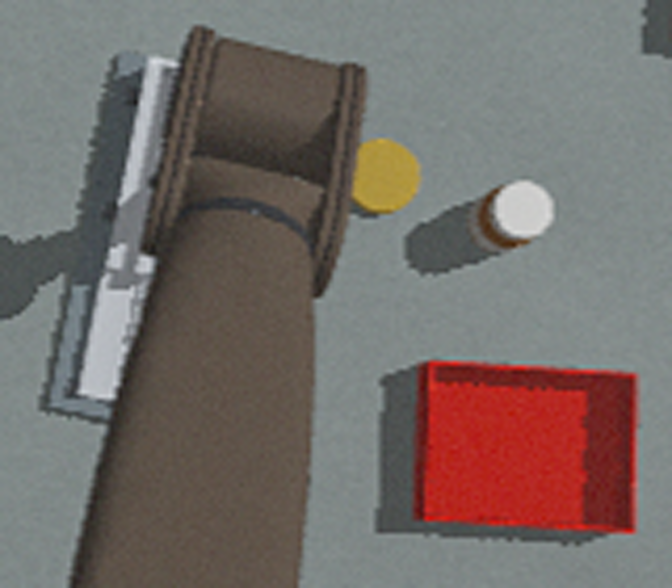

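The lever is nearly open, but the knob has slid partly out of the pads (opening 10 mm against an 18 mm knob). I'll measure the lever angle and where the knob sits relative to the gripper.

```bash
python3 - <<'E'
from h import *
im=cv2.imread("pics/side_3.png")[:,:,::-1].copy();save(im,"s3d",(310,110,390,190),9)
piv=np.array([.593,-.0660])
for n,t in(("side","0"),("side","3")):
    im=cv2.imread(f"pics/{n}{'' if t=='0' else '_'}{t}.png")[:,:,::-1].copy()
    for ce,st,m in blobs(im,"yellow",smin=150):
        pts=np.argwhere(m)[:,::-1];W=plane(n,pts,.06)[:,:2];q=W.mean(0);v=np.linalg.svd(W-q,full_matrices=False)[2][0]
        print(t,ce.round(1),st[4],q.round(4),np.degrees(np.arctan2(v[1],v[0])).round(1),"from pivot",np.degrees(np.arctan2(*(q-piv)[::-1])).round(1))
E
```

```text
0 [357.7 137.3] 198 [ 0.6635 -0.1887] 119.7 from pivot -60.1
0 [365.5 165.5] 94 [ 0.5784 -0.1107] 78.0 from pivot -108.1
3 [602.   18.2] 1848 [ 0.284  -1.4819] 70.7 from pivot -102.3
3 [357.7 137.2] 193 [ 0.6636 -0.1891] 125.7 from pivot -60.2
3 [343.3 162.4] 88 [ 0.6344 -0.0809] 161.2 from pivot -19.8
```

View pics/s3d.png

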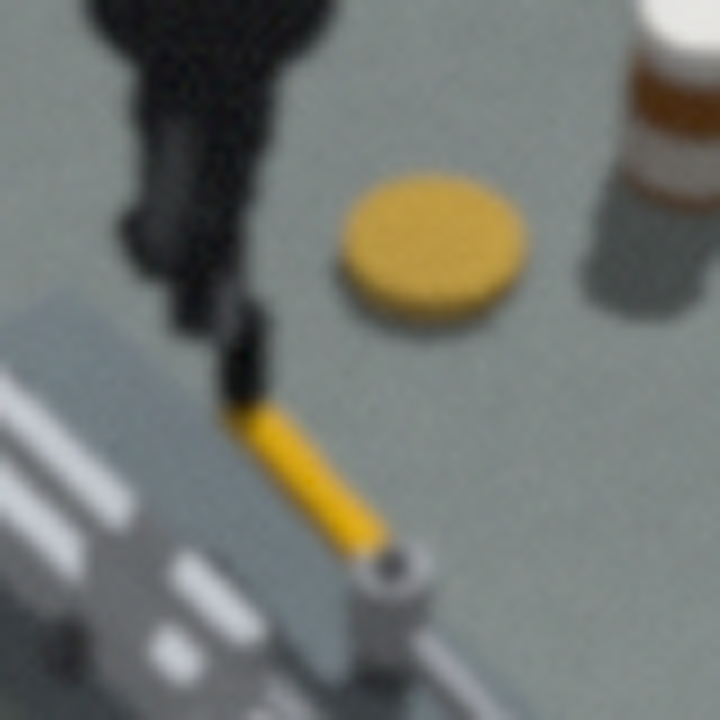

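{"name": "move_arm", "arguments": {"commands": [0, 0, 0, 0, 0, 0, 0, 0, 0, 0, 0, 0, 0, -0.35, 0.22, 0, 0, 0, 0, 1, 0, 0, 0, 1, 0, 0, 0, 1, 0, 0, 0, 1, 0, 0, 0, 1, 0, 0, 0, 1, 0, 0, 0, 1, 0, 0, 0, 0.6, 0, 0, 0, 0], "jaw": 50}}

```text
time: 7.78
eef_pos: [0.6695, -0.0931, 0.0845]
tcp_rot: [-0.554, -0.44, 0.554, -0.439]
contact_force: [0.1, 0.4, -0.3]
opening: 0.589
```

```bash
python3 - <<'E'
from h import *
s,r=state()
im=snap("side","4");save(im,"s4d",(310,110,390,190),9)
for ce,st,m in blobs(im,"yellow",smin=150):
    if st[4]>150: continue
    pts=np.argwhere(m)[:,::-1];W=plane("side",pts,.06)[:,:2];q=W.mean(0);v=np.linalg.svd(W-q,full_matrices=False)[2][0]
    print(ce,q,np.degrees(np.arctan2(v[1],v[0])))
E
```

```text
t 7.78 p [ 0.6695 -0.0931  0.0845] ax x [-0.001 -0.    -1.   ] y [ 0.974 -0.227 -0.001] z [-0.227 -0.974  0.   ] F [ 0.1  0.4 -0.3] op 50.3 q [-0.29  0.42  1.67 -0.    1.06  1.51]
[344.26923077 162.78205128] [ 0.63149825 -0.08147796] 159.83951728369584
```

View pics/s4d.png

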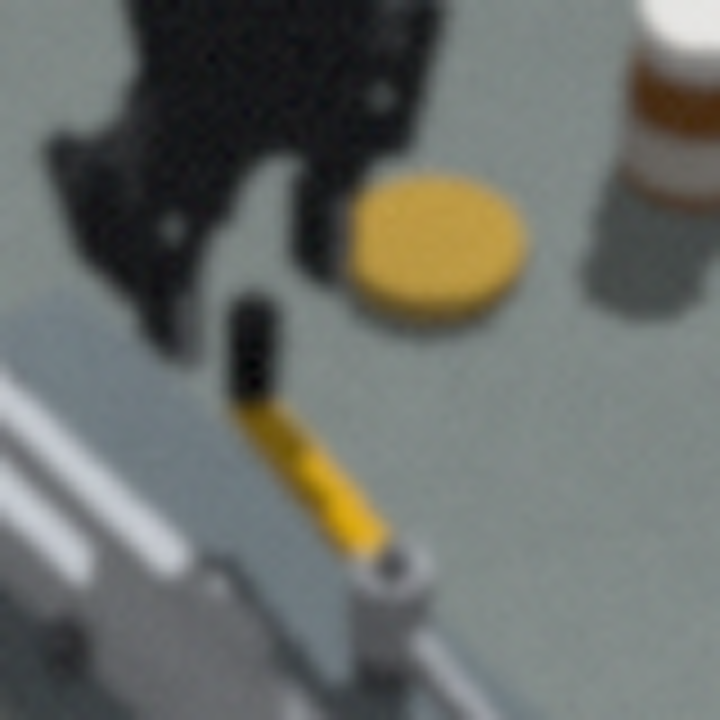

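```bash
python3 - <<'E'
from h import *
s,r=state()
for px,z in(((254,302),.1),((252,352),.081)):
    p=plane("side",[np.array(px)/9+[309.6,109.6]],z)[0];print(p.round(4),(r.T@(p-s["eef_pos"])).round(4))
print(proj("side",[s["eef_pos"]+r[:,0]*.014,[.6735,-.0934,.1]]))
E
```

```text
t 7.83 p [ 0.6696 -0.093   0.0846] ax x [-0.001 -0.    -1.   ] y [ 0.974 -0.227 -0.   ] z [-0.227 -0.974  0.   ] F [-0.7  0.1  0.2] op 49.9 q [-0.29  0.42  1.67 -0.    1.06  1.51]
[ 0.6696 -0.0998  0.1   ] [-0.0154  0.0016  0.0066]
[ 0.668  -0.0971  0.081 ] [ 0.0036 -0.0006  0.0043]
[[336.2388183  151.82765517]
 [335.33726424 143.80715899]]
```

The knob is centred along the pads and 5 mm towards the right-hand finger. I'll lower a little and grip again.

{"name": "move_arm", "arguments": {"commands": [0.15, 0, 0.2, 0, 0, 0, 0, 0, 0, 0, 0, 0, 0, 0, 0, 0, 0, 0, 0, 0, 0, 0, 0, 0, 0, 0, 0, 0], "jaw": 10, "force": 30}}

```text
time: 8.7
eef_pos: [0.6683, -0.0974, 0.0807]
tcp_rot: [-0.554, -0.44, 0.554, -0.439]
contact_force: [-2.1, -2.9, -2.6]
opening: 0.187
```

```bash
python3 - <<'E'
from h import *
s,r=state()
im=snap("side","5");save(im,"s5d",(310,110,390,190),9)
E
```

```text
t 8.7 p [ 0.6683 -0.0974  0.0807] ax x [-0.001 -0.    -1.   ] y [ 0.974 -0.227 -0.001] z [-0.227 -0.974  0.   ] F [-2.1 -2.9 -2.6] op 16.0 q [-0.29  0.42  1.67 -0.    1.05  1.51]
```

View pics/s5d.png

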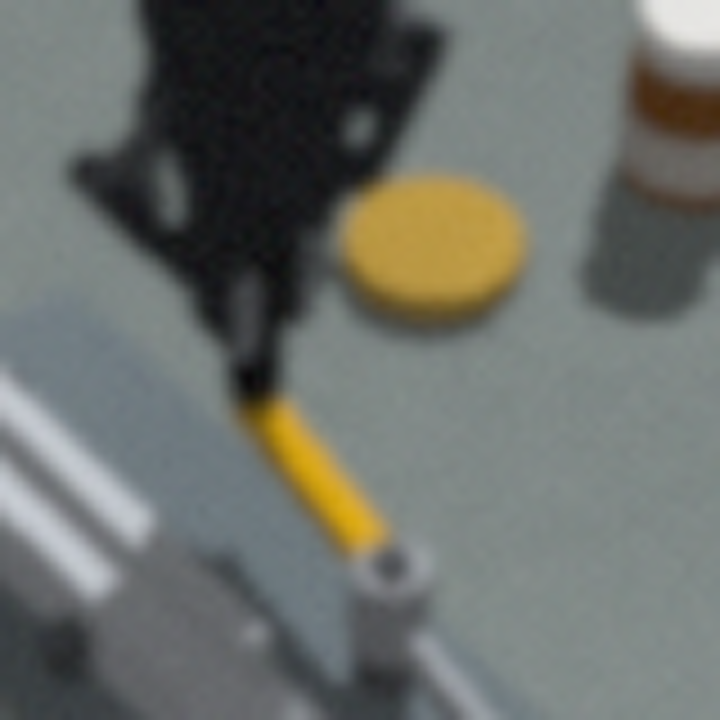

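{"name": "move_arm", "arguments": {"commands": [0, 0.02, -0.15, 0, 0, 0.02, -0.15, 0, 0, 0.01, -0.15, 0, 0, 0, 0, 0]}}

```text
time: 9.25
eef_pos: [0.6726, -0.0867, 0.0808]
tcp_rot: [-0.553, -0.44, 0.554, -0.44]
contact_force: [-1.1, -5.4, -6.1]
opening: 0.18
```

{"name": "move_arm", "arguments": {"commands": [0, 0, -0.1, 0, 0, 0, -0.1, 0, 0, 0, 0, 0]}}

```text
time: 9.62
eef_pos: [0.6737, -0.085, 0.0808]
tcp_rot: [-0.553, -0.438, 0.555, -0.441]
contact_force: [-0.5, -12.2, -7.0]
opening: 0.182
```

Force is -12 N against the stop, and the knob angle of -13.2° matches fully open. Relax, release and rise.

{"name": "move_arm", "arguments": {"commands": [0, 0, 0.1, 0, 0, 0, 0, 0]}}

```text
time: 9.88
eef_pos: [0.6737, -0.0851, 0.0808]
tcp_rot: [0.554, 0.438, -0.554, 0.44]
contact_force: [2.2, -5.6, -7.5]
opening: 0.186
```

{"name": "move_arm", "arguments": {"commands": [0, 0, 0, 0, 0, 0, 0, 0, 0, 0, 0, 0, -0.8, 0, 0, 0, -0.8, 0, 0, 0, -0.8, 0, 0, 0, -0.8, 0, 0, 0, -0.8, 0, 0, 0], "jaw": 50}}

```text
time: 10.88
eef_pos: [0.6733, -0.0843, 0.1831]
tcp_rot: [0.554, 0.439, -0.554, 0.44]
contact_force: [0.2, 0.3, 0.0]
opening: 0.586
```

```bash
python3 - <<'E'
from h import *
s,r=state()
im=snap("side","6");save(im,"s6d",(270,100,400,230),6)
piv=np.array([.593,-.066])
for ce,st,m in blobs(im,"yellow",smin=150):
    if st[4]>180: continue
    pts=np.argwhere(m)[:,::-1];W=plane("side",pts,.06)[:,:2];q=W.mean(0);v=np.linalg.svd(W-q,full_matrices=False)[2][0]
    print(ce,q,np.degrees(np.arctan2(v[1],v[0])))
for c in("green","red"):
    for ce,st,_ in blobs(im,c): print(c,ce.round(1),st[4])
g=np.array([.4855,.319,.15]);a=np.radians(-9)
print("to greenB world d",(g-s["eef_pos"]).round(4), "in tool",(r.T@(g-s["eef_pos"])/.025).round(2))
E
```

```text
t 10.88 p [ 0.6733 -0.0843  0.1831] ax x [ 0.001 -0.    -1.   ] y [ 0.974 -0.227  0.001] z [-0.227 -0.974  0.   ] F [0.2 0.3 0. ] op 50.1 q [-0.27  0.32  1.6   0.    1.22  1.53]
[342.01075269 163.32258065] [ 0.63521875 -0.07580896] 166.01372111483914
green [289.8 301.3] 98
green [243.  315.2] 80
red [438.2 149.9] 2176
red [298.8 249.2] 104
red [337.9 268.1] 107
to greenB world d [-0.1878  0.4033 -0.0331] in tool [  1.31 -10.98 -14.  ]
```

View pics/s6d.png

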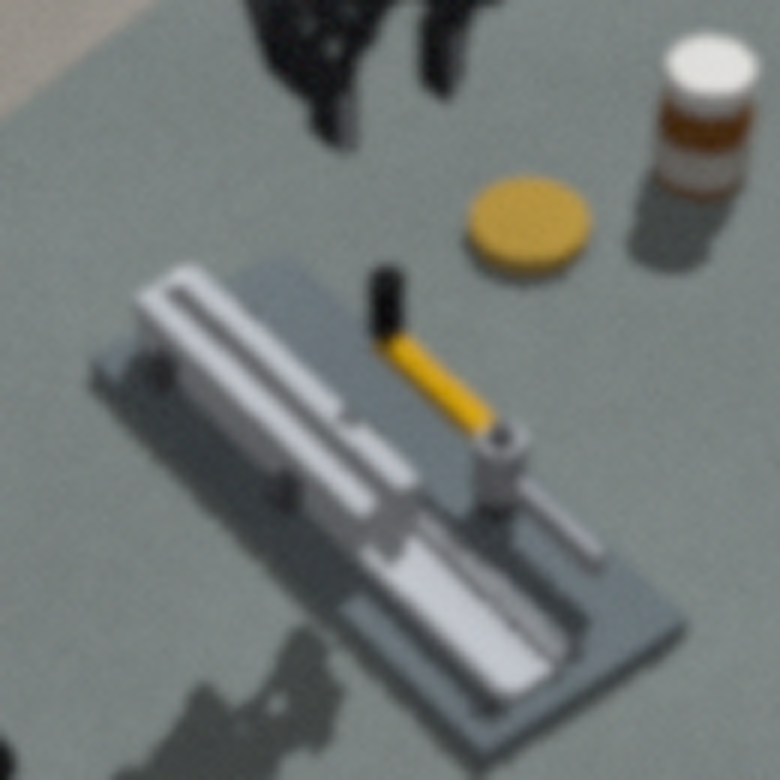

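The lever reads -14°, parallel with the tube, and the gate lies back beside the trough, so the handle is open. Now to green B at top pixel (243,235).

{"name": "move_arm", "arguments": {"commands": [0.08, -0.73, -0.93, 0, 0.08, -0.73, -0.93, 0, 0.08, -0.73, -0.93, 0, 0.08, -0.73, -0.93, 0, 0.08, -0.73, -0.93, 0, 0.08, -0.73, -0.93, 0, 0.08, -0.73, -0.93, 0, 0.08, -0.73, -0.93, 0, 0.08, -0.73, -0.93, 0, 0.08, -0.73, -0.93, 0, 0.08, -0.73, -0.93, 0, 0.08, -0.73, -0.93, 0, 0.08, -0.73, -0.93, 0, 0.08, -0.73, -0.93, 0, 0.08, -0.73, -0.93, 0]}}

```text
time: 12.8
eef_pos: [0.4854, 0.3185, 0.1514]
tcp_rot: [-0.554, -0.439, 0.554, -0.439]
contact_force: [0.1, 0.1, -0.1]
opening: 0.583
```

{"name": "move_arm", "arguments": {"commands": [0, 0, 0, -1, 0, 0, 0, -1, 0, 0, 0, -1, 0, 0, 0, -1, 0, 0, 0, -1, 0, 0, 0, -1, 0, 0, 0, -1, 0, 0, 0, -1, 0, 0, 0, -1, 0, 0, 0, -1, 0, 0, 0, -1, 0, 0, 0, -1, 0, 0, 0, -1, 0, 0, 0, -1, 0, 0, 0, -1, 0, 0, 0, -1, 0, 0, 0, -1, 0, 0, 0, -1, 0, 0, 0, -0.8, 0, 0, 0, 0]}}

```text
time: 15.3
eef_pos: [0.4858, 0.3176, 0.1513]
tcp_rot: [0.057, 0.705, -0.057, 0.705]
contact_force: [0.3, 0.2, -0.5]
opening: 0.583
```

```bash
python3 - <<'E'
from h import *
s,r=state()
im=snap("side","7");save(im,"s7d",(190,180,350,340),4.5)
t=snap("top","7")
for n,i in(("side",im),("top",t)):
  for c in("green","red"):
    for ce,st,_ in blobs(i,c): print(n,c,ce.round(1),st[4])
g=np.array([.4855,.319,.0235]);print((r.T@(g-s["eef_pos"])/.025).round(2))
E
```

```text
t 15.3 p [0.4858 0.3176 0.1513] ax x [-0. -0. -1.] y [ 0.16   0.987 -0.   ] z [ 0.987 -0.16  -0.   ] F [ 0.3  0.2 -0.5] op 49.8 q [0.4  0.14 1.87 0.   1.13 0.56]
side green [289.8 301.3] 104
side green [243.  315.3] 80
side red [437.2 128. ] 128
side red [299.5 248.7] 90
side red [337.9 268.1] 106
top green [243.8 234.6] 41
top red [279.  210.9] 47
top red [434.8 235.9] 1984
top red [285.8 244. ] 52
[ 5.11  0.05 -0.02]
```

View pics/s7d.png

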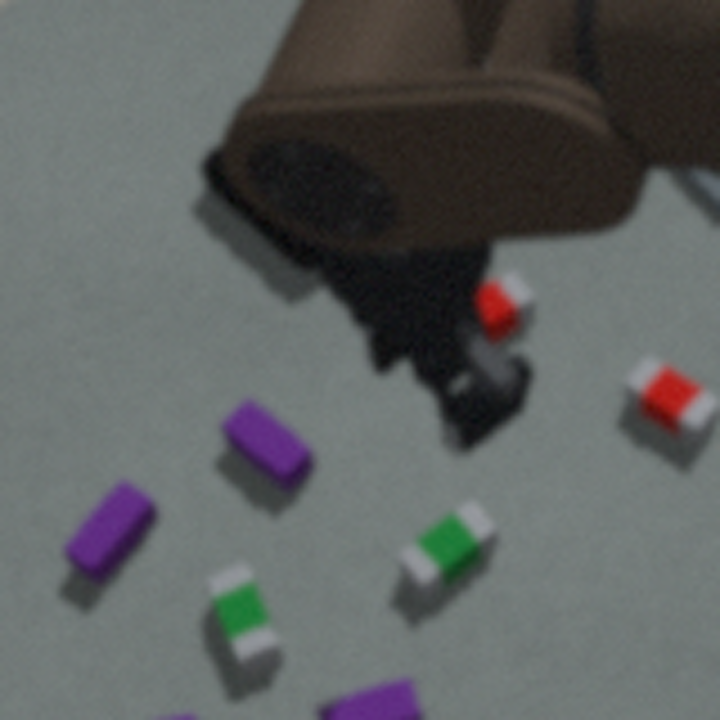

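{"name": "move_arm", "arguments": {"commands": [0.9, 0.05, 0, 0, 0.9, 0, 0, 0, 0.9, 0, 0, 0, 0.9, 0, 0, 0, 0.9, 0, 0, 0, 0.6, 0, 0, 0, 0, 0, 0, 0, 0, 0, 0, 0]}}

```text
time: 16.4
eef_pos: [0.4868, 0.3192, 0.0246]
tcp_rot: [0.057, 0.704, -0.056, 0.705]
contact_force: [0.0, 0.3, 0.3]
opening: 0.584
```

{"name": "move_arm", "arguments": {"commands": [0, 0, 0, 0, 0, 0, 0, 0, 0, 0, 0, 0, 0, 0, 0, 0, 0, 0, 0, 0, 0, 0, 0, 0], "jaw": 12, "force": 60}}

```text
time: 17.15
eef_pos: [0.4861, 0.3189, 0.0237]
tcp_rot: [0.056, 0.705, -0.056, 0.705]
contact_force: [-0.1, 0.1, -0.3]
opening: 0.144
```

{"name": "move_arm", "arguments": {"commands": [-0.5, 0, 0, 0, -0.9, 0, 0, 0, -0.9, 0, 0, 0, -0.9, 0, 0, 0, 0, 0, 0, 0]}}

```text
time: 17.77
eef_pos: [0.488, 0.3197, 0.1069]
tcp_rot: [0.057, 0.703, -0.055, 0.707]
contact_force: [-0.2, -0.3, 0.0]
opening: 0.14
```

```bash
python3 - <<'E'
from h import *
s,r=state()
im=snap("side","8");save(im,"s8d",(250,230,350,330),7)
E
```

```text
t 17.77 p [0.488  0.3197 0.1069] ax x [ 0.006  0.002 -1.   ] y [0.159 0.987 0.003] z [ 0.987 -0.159  0.005] F [-0.2 -0.3  0. ] op 12.0 q [0.41 0.2  1.9  0.   1.04 0.57]
```

View pics/s8d.png

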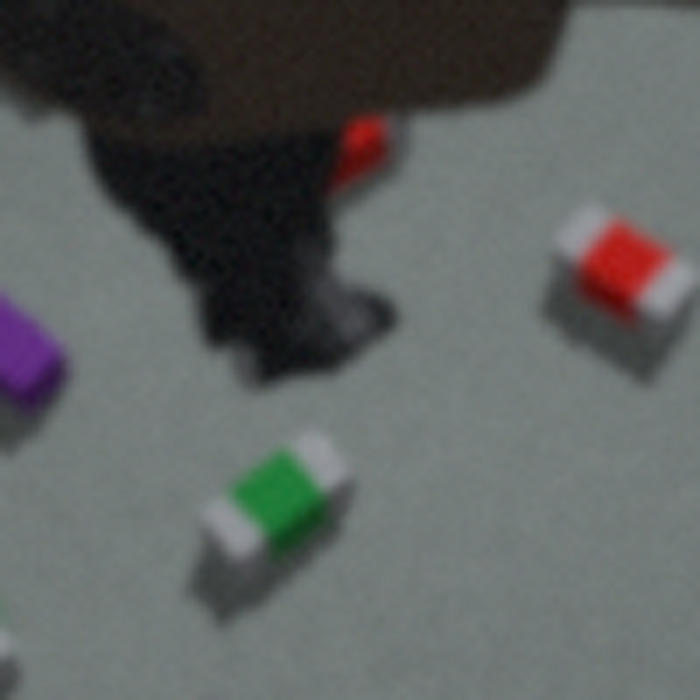

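The grip closed without the bar: it is still at side pixel (290,301) and the jaw shut down to 12 mm. I'll check where the fingertips really are against the projection.

```bash
python3 - <<'E'
from h import *
s,r=state()
p=s["eef_pos"]
for n in("side","top"):
  for d in(.014,.005,-.005,-.02): print(n,d,proj(n,[p+r[:,0]*d])[0].round(1))
im=snap("side","9")
v=im[230:330,250:350].astype(float)
v=np.clip(v*2.2,0,255).astype(np.uint8);cv2.imwrite("pics/s9g.png",cv2.resize(v[:,:,::-1],None,fx=7,fy=7,interpolation=cv2.INTER_CUBIC))
E
```

```text
t 17.82 p [0.4868 0.3192 0.1051] ax x [ 0.003  0.001 -1.   ] y [0.159 0.987 0.002] z [ 0.987 -0.159  0.002] F [ 0.4  0.8 -0.2] op 12.0 q [ 0.41  0.2   1.9  -0.    1.04  0.57]
side 0.014 [286.4 285.6]
side 0.005 [286.1 283.7]
side -0.005 [285.8 281.5]
side -0.02 [285.3 278.3]
top 0.014 [239.  234.7]
top 0.005 [238.4 234.6]
top -0.005 [237.8 234.6]
top -0.02 [236.8 234.5]
```

View pics/s9g.png

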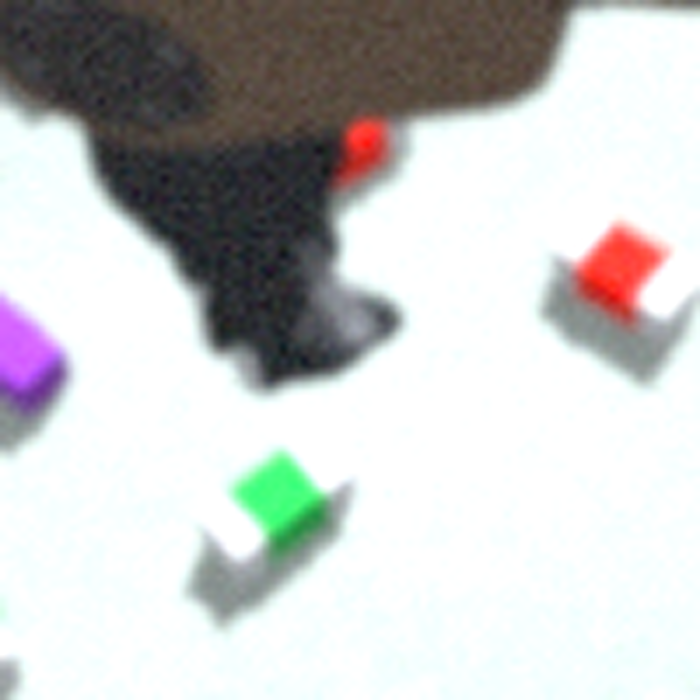

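Predicted tip is crop (255,389) and the picture shows about (265,388), so the tips look several mm higher than stated. On the knob, too, the fingers covered only its upper half. I'll open again and lower in small steps, watching the force.

{"name": "move_arm", "arguments": {"commands": [0, 0, 0, 0, 0, 0, 0, 0, 0.9, 0, 0, 0, 0.9, 0, 0, 0, 0.9, 0, 0, 0, 0.5, 0, 0, 0, 0, 0, 0, 0, 0, 0, 0, 0], "jaw": 36}}

```text
time: 18.88
eef_pos: [0.4868, 0.3192, 0.0246]
tcp_rot: [0.057, 0.704, -0.056, 0.705]
contact_force: [-0.2, 0.1, -0.3]
opening: 0.421
```

{"name": "move_arm", "arguments": {"commands": [0.15, 0, 0, 0, 0.1, 0, 0, 0, 0, 0, 0, 0]}}

```text
time: 19.25
eef_pos: [0.486, 0.3188, 0.0174]
tcp_rot: [0.056, 0.705, -0.056, 0.705]
contact_force: [0.1, 1.0, 0.7]
opening: 0.419
```

```bash
python3 - <<'E'
from h import *
s,r=state()
im=snap("side","10")
v=np.clip(im[250:330,240:340].astype(float)*1.8,0,255).astype(np.uint8);cv2.imwrite("pics/s10g.png",cv2.resize(v[:,:,::-1],None,fx=7,fy=7,interpolation=cv2.INTER_CUBIC))
E
```

```text
t 19.25 p [0.486  0.3188 0.0174] ax x [-0. -0. -1.] y [ 0.159  0.987 -0.   ] z [ 0.987 -0.159 -0.   ] F [0.1 1.  0.7] op 35.8 q [ 0.41  0.33  1.93 -0.    0.88  0.57]
```

View pics/s10g.png

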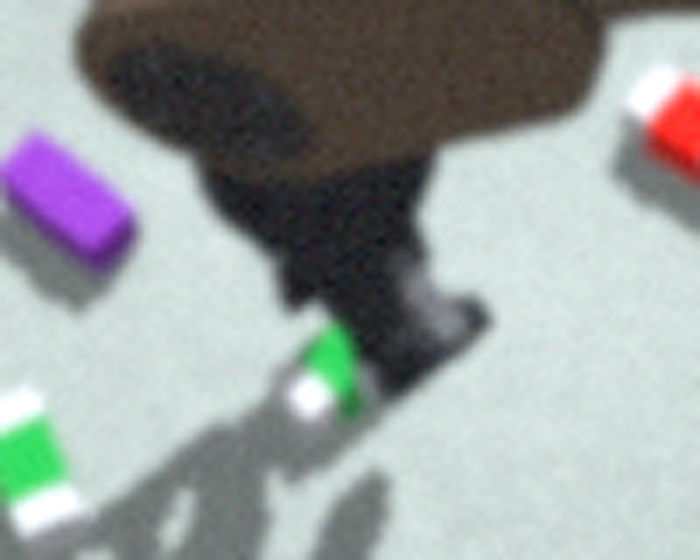

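```bash
python3 - <<'E'
from h import *
s,r=state();p=s["eef_pos"]
for sgn in(-1,1):
  for off in(.018,.032):
    for yy in(-.011,.011):
      for d in(.003,.014):
        q=p+r[:,0]*d+r[:,1]*yy+r[:,2]*sgn*off;print(sgn,off,yy,d,((proj("side",[q])[0]-[240,250])*7).round(0))
print(((proj("side",[[.4855,.319,.011]])[0]-[240,250])*7))
E
```

```text
t 19.3 p [0.486  0.3189 0.0175] ax x [-0. -0. -1.] y [ 0.159  0.987 -0.   ] z [ 0.987 -0.159 -0.   ] F [ 0.8  0.5 -0. ] op 36.2 q [0.41 0.33 1.93 0.   0.88 0.57]
-1 0.018 -0.011 0.003 [404. 372.]
-1 0.018 -0.011 0.014 [406. 386.]
-1 0.018 0.011 0.003 [353. 412.]
-1 0.018 0.011 0.014 [356. 425.]
-1 0.032 -0.011 0.003 [430. 400.]
-1 0.032 -0.011 0.014 [432. 414.]
-1 0.032 0.011 0.003 [380. 440.]
-1 0.032 0.011 0.014 [382. 454.]
1 0.018 -0.011 0.003 [337. 300.]
1 0.018 -0.011 0.014 [339. 315.]
1 0.018 0.011 0.003 [287. 339.]
1 0.018 0.011 0.014 [289. 353.]
1 0.032 -0.011 0.003 [311. 273.]
1 0.032 -0.011 0.014 [314. 287.]
1 0.032 0.011 0.003 [261. 311.]
1 0.032 0.011 0.014 [264. 325.]
[346.60619799 360.91457753]
```

{"name": "move_arm", "arguments": {"commands": [0, 0, 0, 0, 0, 0, 0, 0, 0, 0, 0, 0, 0, 0, 0, 0], "jaw": 12}}

```text
time: 19.8
eef_pos: [0.4861, 0.3189, 0.0175]
tcp_rot: [0.056, 0.705, -0.056, 0.705]
contact_force: [-0.1, -0.5, -0.1]
opening: 0.142
```

```bash
python3 - <<'E'
from h import *
s,r=state()
im=snap("side","11")
v=np.clip(im[220:330,230:370].astype(float)*1.8,0,255).astype(np.uint8);cv2.imwrite("pics/s11g.png",cv2.resize(v[:,:,::-1],None,fx=5.5,fy=5.5,interpolation=cv2.INTER_CUBIC))
E
```

```text
t 19.8 p [0.4861 0.3189 0.0175] ax x [-0.  0. -1.] y [0.159 0.987 0.   ] z [ 0.987 -0.159 -0.   ] F [-0.1 -0.5 -0.1] op 12.1 q [0.41 0.33 1.93 0.   0.88 0.57]
```

View pics/s11g.png

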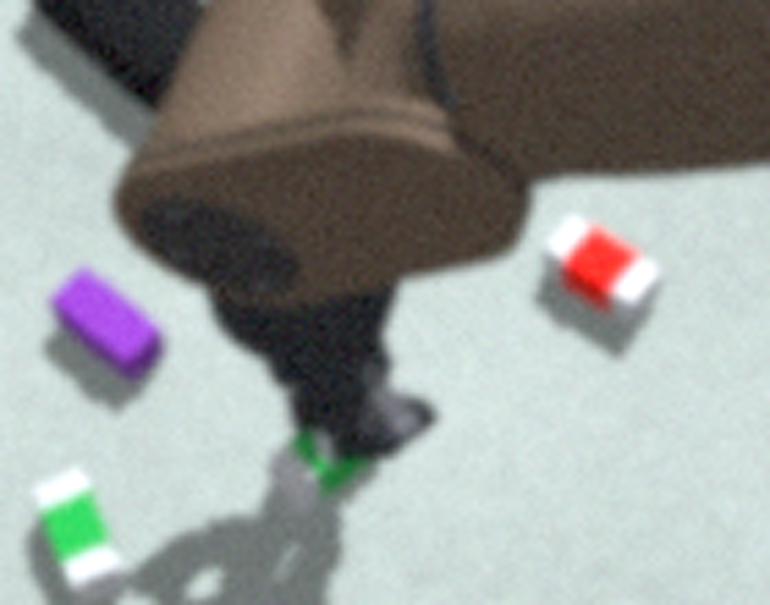

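The jaw closed to 12 mm again with the bar untouched, so the tips really are above its 22 mm top with the TCP at 17.5 mm. I'll probe gently downward with the jaws narrow to find the true tip height.

{"name": "move_arm", "arguments": {"commands": [0.1, 0, 0, 0, 0, 0, 0, 0]}}

```text
time: 20.1
eef_pos: [0.4858, 0.3188, 0.0146]
tcp_rot: [0.056, 0.705, -0.056, 0.705]
contact_force: [-1.0, 0.2, 0.2]
opening: 0.137
```

{"name": "move_arm", "arguments": {"commands": [0.1, 0, 0, 0, 0, 0, 0, 0]}}

```text
time: 20.35
eef_pos: [0.4859, 0.3188, 0.0122]
tcp_rot: [0.056, 0.705, -0.056, 0.705]
contact_force: [0.4, -0.3, -0.6]
opening: 0.141
```

{"name": "move_arm", "arguments": {"commands": [0.1, 0, 0, 0, 0, 0, 0, 0]}}

```text
time: 20.6
eef_pos: [0.4861, 0.3189, 0.0099]
tcp_rot: [0.056, 0.705, -0.056, 0.705]
contact_force: [-0.0, 0.6, 0.5]
opening: 0.141
```

```bash
python3 - <<'E'
from h import *
s,r=state()
im=snap("side","12")
v=np.clip(im[250:330,240:340].astype(float)*1.8,0,255).astype(np.uint8);cv2.imwrite("pics/s12g.png",cv2.resize(v[:,:,::-1],None,fx=7,fy=7,interpolation=cv2.INTER_CUBIC))
t=snap("top","12");v=np.clip(t[190:270,190:310].astype(float)*1.8,0,255).astype(np.uint8);cv2.imwrite("pics/t12g.png",cv2.resize(v[:,:,::-1],None,fx=6,fy=6,interpolation=cv2.INTER_CUBIC))
E
```

```text
t 20.6 p [0.4861 0.3189 0.0099] ax x [-0. -0. -1.] y [ 0.159  0.987 -0.   ] z [ 0.987 -0.159 -0.   ] F [-0.   0.6  0.5] op 12.1 q [ 0.41  0.34  1.93 -0.    0.87  0.57]
```

View pics/s12g.png

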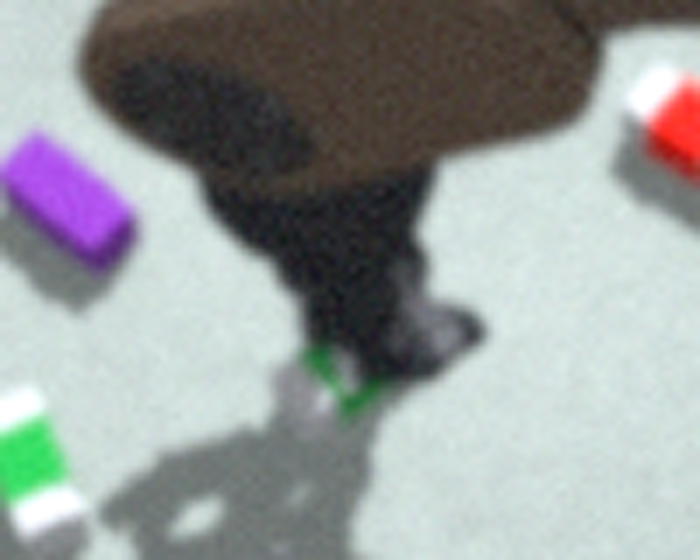

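View pics/t12g.png

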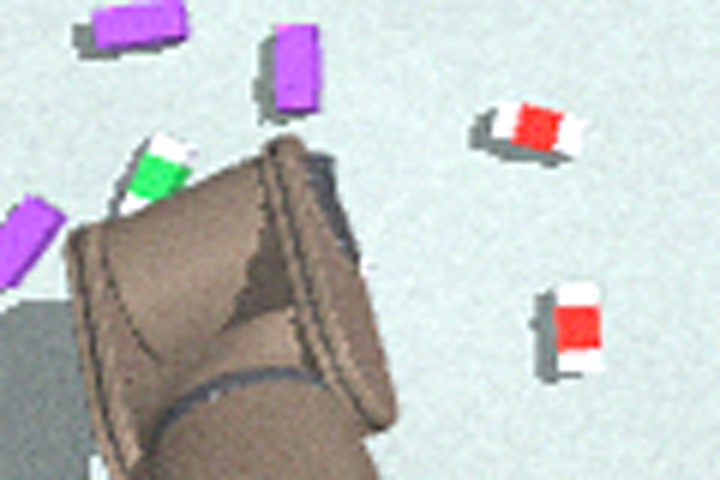

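In the crop, the green band shows on both sides of the closed tips at (345,370), so the tips are over the bar's top without touching it. I'll keep probing.

{"name": "move_arm", "arguments": {"commands": [0.1, 0, 0, 0, 0, 0, 0, 0]}}

```text
time: 20.95
eef_pos: [0.4862, 0.3189, 0.0097]
tcp_rot: [0.056, 0.705, -0.057, 0.704]
contact_force: [-5.2, -2.8, 11.9]
opening: 0.139
```

{"name": "move_arm", "arguments": {"commands": [0.1, 0, 0, 0, 0, 0, 0, 0]}}

```text
time: 21.2
eef_pos: [0.4863, 0.3189, 0.0096]
tcp_rot: [0.055, 0.706, -0.057, 0.704]
contact_force: [-9.9, -6.8, 23.9]
opening: 0.141
```

{"name": "move_arm", "arguments": {"commands": [0.1, 0, 0, 0, 0, 0, 0, 0]}}

```text
time: 21.45
eef_pos: [0.4864, 0.319, 0.0095]
tcp_rot: [0.055, 0.706, -0.057, 0.704]
contact_force: [-16.0, -7.8, 37.9]
opening: 0.143
```

Contact begins at a TCP reading of 0.0097 on the bar's 22 mm top. So in practice the tips end about 12 mm above the reported TCP height, not 14 mm below it. That fits the half-covered knob and the picture offsets. I'll work with this measured offset, and also check it by grasping lower, watching force.

{"name": "move_arm", "arguments": {"commands": [-0.4, 0, 0, 0, -0.5, 0, 0, 0, 0, 0, 0, 0]}}

```text
time: 21.82
eef_pos: [0.4868, 0.3192, 0.0258]
tcp_rot: [0.057, 0.704, -0.056, 0.705]
contact_force: [0.2, 0.2, 0.3]
opening: 0.14
```

{"name": "move_arm", "arguments": {"commands": [0, 0, 0, 0, 0, 0, 0, 0, 0, 0, 0, 0, 0.6, 0, 0, 0, 0.4, 0, 0, 0, 0, 0, 0, 0], "jaw": 42}}

```text
time: 22.58
eef_pos: [0.4847, 0.3183, -0.002]
tcp_rot: [0.056, 0.706, -0.057, 0.704]
contact_force: [0.0, -0.6, -0.2]
opening: 0.492
```

```bash
python3 - <<'E'
from h import *
s,r=state()
im=snap("side","13")
v=np.clip(im[250:330,240:340].astype(float)*1.8,0,255).astype(np.uint8);cv2.imwrite("pics/s13g.png",cv2.resize(v[:,:,::-1],None,fx=7,fy=7,interpolation=cv2.INTER_CUBIC))
E
```

```text
t 22.57 p [ 0.4847  0.3183 -0.002 ] ax x [-0.003 -0.001 -1.   ] y [ 0.159  0.987 -0.002] z [ 0.987 -0.159 -0.003] F [ 0.  -0.6 -0.2] op 42.1 q [0.41 0.36 1.93 0.   0.85 0.57]
```

View pics/s13g.png

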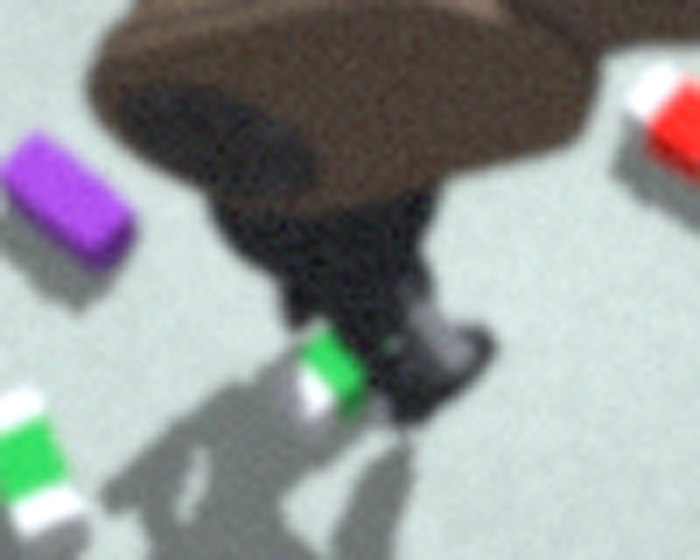

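{"name": "move_arm", "arguments": {"commands": [0.2, 0, 0, 0, 0, 0, 0, 0]}}

```text
time: 22.88
eef_pos: [0.486, 0.3188, -0.0052]
tcp_rot: [0.056, 0.705, -0.056, 0.705]
contact_force: [0.7, -1.1, 0.1]
opening: 0.49
```

{"name": "move_arm", "arguments": {"commands": [0, 0, 0, 0, 0, 0, 0, 0, 0, 0, 0, 0, 0, 0, 0, 0], "jaw": 12, "force": 60}}

```text
time: 23.38
eef_pos: [0.4866, 0.3191, -0.0045]
tcp_rot: [0.057, 0.705, -0.056, 0.705]
contact_force: [-0.0, 0.0, 2.7]
opening: 0.238
```

Opening 20 mm against a 22 mm bar, so it is held. Lift and carry it over the trough.

{"name": "move_arm", "arguments": {"commands": [-0.5, 0, 0, 0, -0.9, 0, 0, 0, -0.9, 0, 0, 0, -0.4, -0.94, 0.455, 0, -0.1, -0.94, 0.455, 0, -0.1, -0.94, 0.455, 0, -0.1, -0.94, 0.455, 0, -0.1, -0.94, 0.455, 0, -0.1, -0.94, 0.455, 0, 0, -0.94, 0.455, 0, 0, -0.94, 0.455, 0, 0, -0.94, 0.455, 0, 0, -0.94, 0.455, 0, 0, -0.94, 0.455, 0, 0, -0.94, 0.455, 0, 0, -0.94, 0.455, 0]}}

```text
time: 25.38
eef_pos: [0.5832, -0.007, 0.075]
tcp_rot: [0.056, 0.705, -0.056, 0.705]
contact_force: [0.2, -0.3, -1.0]
opening: 0.239
```

{"name": "move_arm", "arguments": {"commands": [0, 0, 0, -1, 0, 0, 0, -1, 0, 0, 0, -1, 0, 0, 0, -1, 0, 0, 0, -1, 0, 0, 0, -1, 0, 0, 0, -1, 0, 0, 0, -1, 0, 0, 0, -1, 0, 0, 0, -1, 0, 0, 0, -1, 0, 0, 0, -1, 0, 0, 0, -1, 0, 0, 0, -1, 0, 0, 0, -1, 0, 0, 0, -1, 0, 0, 0, -1, 0, 0, 0, -0.2, 0, 0, 0, 0]}}

```text
time: 27.75
eef_pos: [0.5833, -0.0062, 0.075]
tcp_rot: [-0.439, 0.554, 0.439, 0.554]
contact_force: [-0.4, 0.5, -2.5]
opening: 0.242
```

```bash
cat >> h.py <<'E'
MO=np.array([.6179,-.0150]);TH=np.radians(-13.2);CX=np.array([np.cos(TH),np.sin(TH)]);CY=np.array([-np.sin(TH),np.cos(TH)])
def ch(x,y=0): return MO+CX*x+CY*y
def inch(p): d=np.asarray(p)[:2]-MO;return d@CX,d@CY
def go(p3,head=None):
    s,r=state();d=np.array(p3)-s["eef_pos"];print("units x,y,z",(r.T@d/.025).round(2),"inch",np.round(inch(s["eef_pos"]),4))
    h=np.degrees(np.arctan2(r[1,2],r[0,2]));print("heading",h.round(1), "" if head is None else "turn units %.2f"%(-((head-h+180)%360-180)/5))
E
python3 - <<'E'
from h import *
go([*ch(-.035),.0155],76.8)
im=snap("side","14");save(im,"s14",(260,100,400,240),5)
E
```

```text
t 27.75 p [ 0.5833 -0.0062  0.075 ] ax x [-0.  0. -1.] y [-0.974  0.228  0.   ] z [0.228 0.974 0.   ] F [-0.4  0.5 -2.5] op 20.7 q [-0.18  0.25  1.91  0.    0.99 -1.52]
units x,y,z [ 2.38 -0.03 -0.03] inch [-0.0357  0.0007]
heading 76.8 turn units -0.00
```

View pics/s14.png

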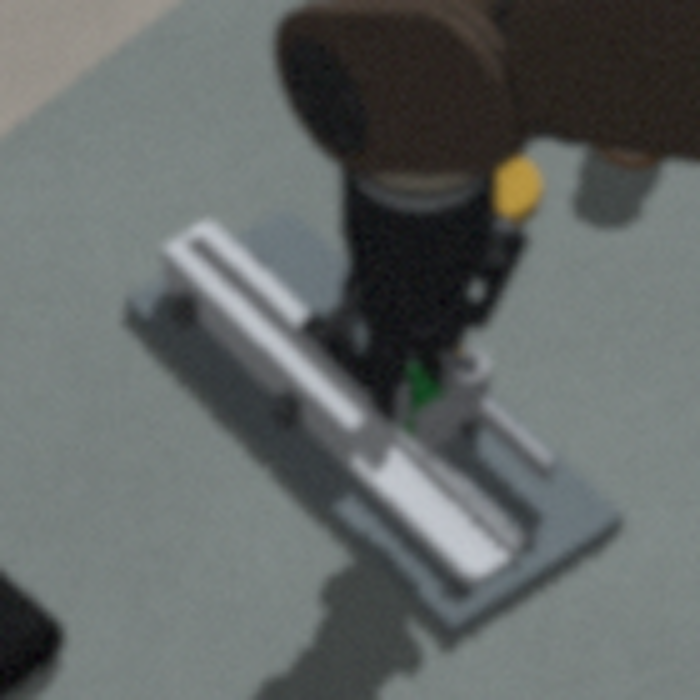

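{"name": "move_arm", "arguments": {"commands": [0.7, -0.03, -0.03, 0, 0.7, 0, 0, 0, 0.4, 0, 0, 0, 0.3, 0, 0, 0, 0, 0, 0, 0, 0, 0, 0, 0]}}

```text
time: 28.55
eef_pos: [0.5846, -0.0072, 0.023]
tcp_rot: [-0.44, 0.554, 0.439, 0.554]
contact_force: [0.1, -1.0, -1.6]
opening: 0.24
```

```bash
python3 - <<'E'
from h import *
go([*ch(-.035),.0155],76.8)
im=snap("side","15")
v=np.clip(im[130:220,300:400].astype(float)*1.8,0,255).astype(np.uint8);cv2.imwrite("pics/s15g.png",cv2.resize(v[:,:,::-1],None,fx=7,fy=7,interpolation=cv2.INTER_CUBIC))
for x in(-.06,-.01): 
  for y in(-.014,.014): print(x,y,((proj("side",[[*ch(x,y),.025]])[0]-[300,130])*7).round())
E
```

```text
t 28.55 p [ 0.5846 -0.0072  0.023 ] ax x [ 0.001 -0.    -1.   ] y [-0.974  0.227 -0.001] z [0.227 0.974 0.   ] F [ 0.1 -1.  -1.6] op 20.5 q [-0.19  0.33  1.92  0.    0.89 -1.53]
units x,y,z [0.3  0.03 0.  ] inch [-0.0342 -0.    ]
heading 76.9 turn units 0.01
-0.06 -0.014 [356. 474.]
-0.06 0.014 [301. 509.]
-0.01 -0.014 [276. 398.]
-0.01 0.014 [221. 431.]
```

View pics/s15g.png

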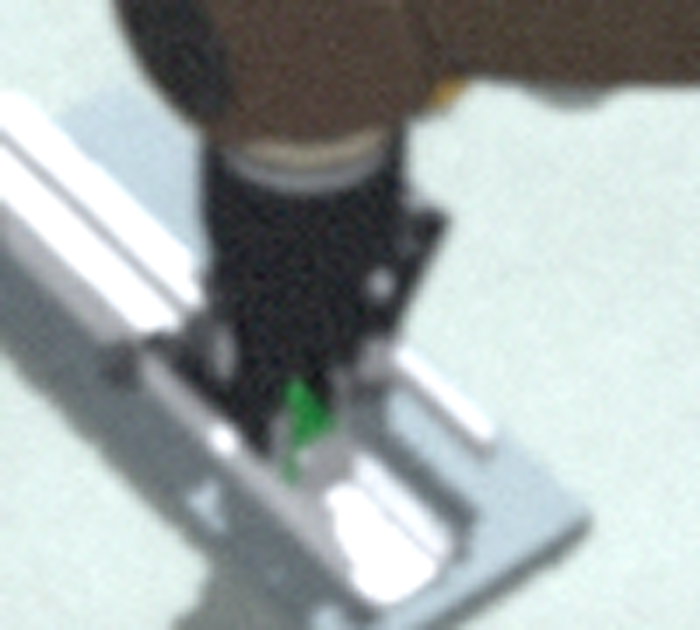

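The bar looks lined up over the trough, its rear end near crop (325,455). Lower it in.

{"name": "move_arm", "arguments": {"commands": [0.15, 0, 0, 0, 0.15, 0, 0, 0, 0, 0, 0, 0]}}

```text
time: 28.98
eef_pos: [0.5837, -0.0071, 0.0145]
tcp_rot: [-0.439, 0.554, 0.44, 0.554]
contact_force: [-1.0, 0.0, -1.2]
opening: 0.232
```

{"name": "move_arm", "arguments": {"commands": [0.1, 0, 0, 0, 0, 0, 0, 0]}}

```text
time: 29.22
eef_pos: [0.5839, -0.0071, 0.0122]
tcp_rot: [-0.439, 0.554, 0.44, 0.554]
contact_force: [0.0, -0.4, -1.3]
opening: 0.239
```

{"name": "move_arm", "arguments": {"commands": [0, -0.25, 0, 0, 0, -0.25, 0, 0, 0, -0.2, 0, 0, 0, 0, 0, 0]}}

```text
time: 29.72
eef_pos: [0.6018, -0.0113, 0.0126]
tcp_rot: [-0.44, 0.554, 0.439, 0.554]
contact_force: [-0.5, 0.8, -0.4]
opening: 0.239
```

```bash
python3 - <<'E'
from h import *
go([*ch(-.017),.0155],76.8)
E
```

```text
t 29.73 p [ 0.6018 -0.0113  0.0126] ax x [ 0.001 -0.    -1.   ] y [-0.974  0.228 -0.001] z [0.228 0.974 0.   ] F [-0.5  0.8 -0.4] op 20.4 q [-0.19  0.38  1.88  0.    0.89 -1.53]
units x,y,z [-0.12  0.02  0.  ] inch [-0.0166 -0.0001]
heading 76.8 turn units 0.01
```

No resistance, and the nose is in the mouth. Release and rise.

{"name": "move_arm", "arguments": {"commands": [0, 0, 0, 0, 0, 0, 0, 0, 0, 0, 0, 0, -0.5, 0, 0, 0, -0.9, 0, 0, 0, -0.9, 0, 0, 0, -0.9, 0, 0, 0, -0.9, 0, 0, 0], "jaw": 32}}

```text
time: 30.72
eef_pos: [0.6014, -0.0112, 0.1169]
tcp_rot: [-0.44, 0.554, 0.439, 0.554]
contact_force: [-0.7, 0.6, -1.0]
opening: 0.375
```

```bash
python3 - <<'E'
from h import *
go([.543,.4165,.10],63)
im=snap("side","16");save(im,"s16",(260,100,400,240),5)
t=snap("top","16")
for n,i in(("side",im),("top",t)):
  for c in("green","red"):
    for ce,st,_ in blobs(i,c): print(n,c,ce.round(1),st[4])
E
```

```text
t 30.73 p [ 0.6014 -0.0112  0.1169] ax x [ 0.001 -0.    -1.   ] y [-0.974  0.227 -0.001] z [0.227 0.974 0.   ] F [-0.7  0.6 -1. ] op 32.0 q [-0.19  0.23  1.84 -0.    1.07 -1.53]
units x,y,z [ 0.67  6.16 16.13] inch [-0.017 -0.   ]
heading 76.9 turn units 2.77
side green [337.  188.8] 60
side green [243.  315.3] 79
side red [438.2 149.8] 2180
side red [299.2 249.5] 95
side red [337.9 268.1] 108
top green [215.9 219.5] 58
top red [279.1 210.8] 46
top red [434.8 235.9] 1983
top red [285.8 244. ] 52
```

View pics/s16.png

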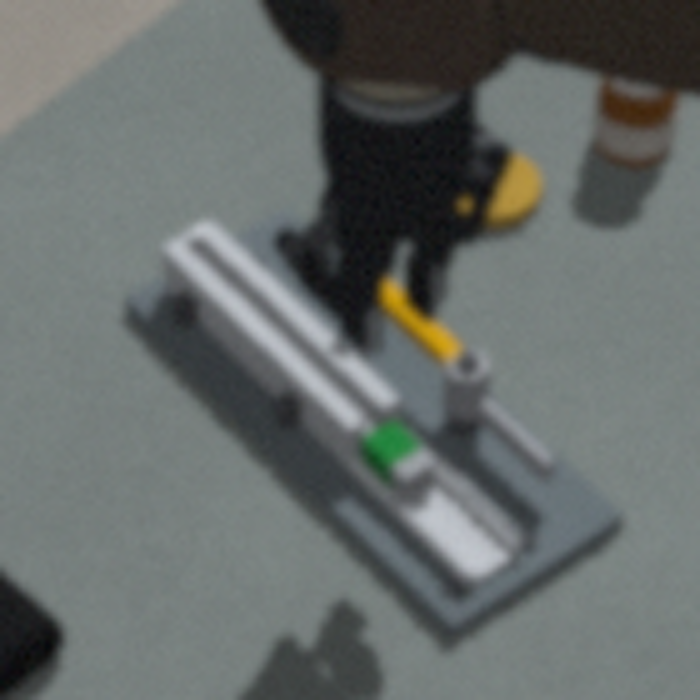

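Green B lies in the channel with its nose in the tube, at crop (395,450). Green A hasn't moved. Go to it.

{"name": "move_arm", "arguments": {"commands": [0, 0.36, 0.95, 0, 0, 0.36, 0.95, 0, 0, 0.36, 0.95, 0, 0, 0.36, 0.95, 0, 0, 0.36, 0.95, 0, 0, 0.36, 0.95, 0, 0, 0.36, 0.95, 0, 0, 0.36, 0.95, 0, 0, 0.36, 0.95, 0, 0, 0.36, 0.95, 0, 0, 0.36, 0.95, 0, 0, 0.36, 0.95, 0, 0, 0.36, 0.95, 0, 0, 0.36, 0.95, 0, 0.2, 0.36, 0.95, 0, 0.2, 0.36, 0.95, 0, 0.3, 0.4, 0.93, 0, 0, 0, 0, 1, 0, 0, 0, 1, 0, 0, 0, 0.8], "jaw": 42}}

```text
time: 33.33
eef_pos: [0.5424, 0.4173, 0.0966]
tcp_rot: [-0.368, 0.604, 0.368, 0.603]
contact_force: [-0.1, -0.8, 0.0]
opening: 0.491
```

```bash
python3 - <<'E'
from h import *
go([.543,.4165,-.005],63)
im=snap("side","17");save(im,"s17",(190,220,320,350),5.5)
for c in("green","red"):
    for ce,st,_ in blobs(im,c): print(c,ce.round(1),st[4])
E
```

```text
t 33.33 p [0.5424 0.4173 0.0966] ax x [-0.001 -0.    -1.   ] y [-0.889  0.458  0.001] z [ 0.458  0.889 -0.001] F [-0.1 -0.8  0. ] op 41.9 q [ 0.51  0.42  1.64  0.    1.08 -0.59]
units x,y,z [ 4.07 -0.04 -0.01] inch [-0.1722  0.4036]
heading 62.7 turn units -0.05
green [243.  315.2] 80
red [434.9 134. ] 455
red [299.3 253.2] 26
red [337.9 268.1] 105
```

View pics/s17.png

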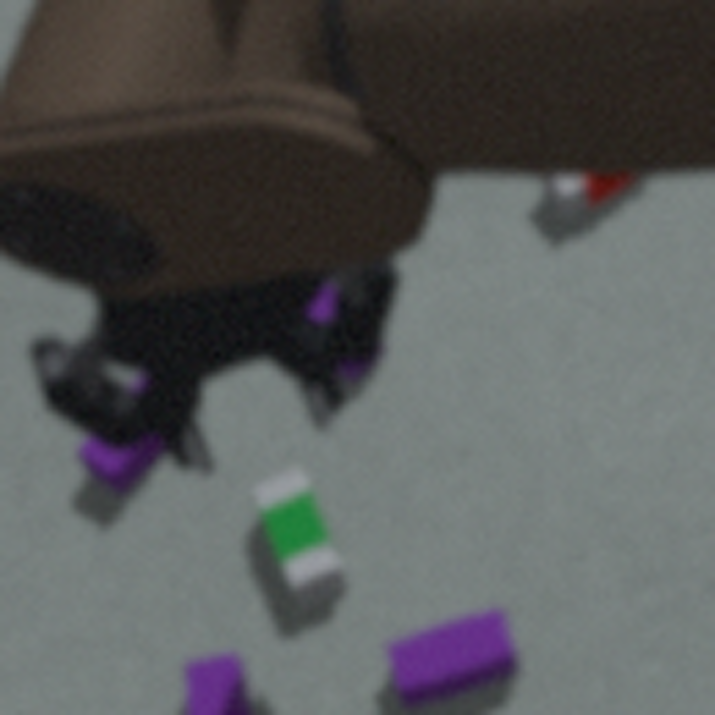

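{"name": "move_arm", "arguments": {"commands": [0.8, 0, 0, 0, 0.8, 0, 0, 0, 0.8, 0, 0, 0, 0.8, 0, 0, 0, 0.55, 0, 0, 0, 0.3, 0, 0, 0, 0, 0, 0, 0, 0, 0, 0, 0]}}

```text
time: 34.38
eef_pos: [0.5436, 0.417, -0.0028]
tcp_rot: [-0.369, 0.603, 0.369, 0.604]
contact_force: [-0.3, -0.2, -0.1]
opening: 0.49
```

{"name": "move_arm", "arguments": {"commands": [0, 0, 0, 0, 0, 0, 0, 0, 0, 0, 0, 0, 0, 0, 0, 0], "jaw": 12, "force": 60}}

```text
time: 34.88
eef_pos: [0.5437, 0.4171, -0.0024]
tcp_rot: [-0.369, 0.603, 0.369, 0.604]
contact_force: [-0.7, -0.5, 6.1]
opening: 0.238
```

{"name": "move_arm", "arguments": {"commands": [-0.5, 0, 0, 0, -0.9, 0, 0, 0, -0.9, 0, 0, 0, -0.8, 0, 0, 0, 0, 0, 0, -1, 0, 0, 0, -1, 0, 0, 0, -0.8, 0, 0, 0, 0]}}

```text
time: 35.88
eef_pos: [0.5431, 0.4167, 0.0749]
tcp_rot: [-0.439, 0.554, 0.439, 0.554]
contact_force: [-0.3, 0.4, -1.0]
opening: 0.239
```

```bash
python3 - <<'E'
from h import *
go([*ch(-.077),.075],76.8)
E
```

```text
t 35.88 p [0.5431 0.4167 0.0749] ax x [ 0.001  0.001 -1.   ] y [-0.974  0.228 -0.001] z [0.228 0.974 0.001] F [-0.3  0.4 -1. ] op 20.4 q [ 0.51  0.45  1.65  0.    1.05 -0.83]
units x,y,z [-1.000e-02 -3.770e+00 -1.613e+01] inch [-0.1714  0.4032]
heading 76.8 turn units 0.00
```

{"name": "move_arm", "arguments": {"commands": [0, -0.222, -0.949, 0, 0, -0.222, -0.949, 0, 0, -0.222, -0.949, 0, 0, -0.222, -0.949, 0, 0, -0.222, -0.949, 0, 0, -0.222, -0.949, 0, 0, -0.222, -0.949, 0, 0, -0.222, -0.949, 0, 0, -0.222, -0.949, 0, 0, -0.222, -0.949, 0, 0, -0.222, -0.949, 0, 0, -0.222, -0.949, 0, 0, -0.222, -0.949, 0, 0, -0.222, -0.949, 0, 0, -0.222, -0.949, 0, 0, -0.222, -0.949, 0, 0, -0.222, -0.949, 0, 0, 0, 0, 0, 0, 0, 0, 0]}}

```text
time: 38.25
eef_pos: [0.5428, 0.0023, 0.0738]
tcp_rot: [-0.439, 0.554, 0.439, 0.554]
contact_force: [-0.5, -0.2, -1.9]
opening: 0.241
```

```bash
python3 - <<'E'
from h import *
go([*ch(-.077),.0175],76.8)
im=snap("side","18");save(im,"s18",(260,100,400,240),5)
E
```

```text
t 38.25 p [0.5428 0.0023 0.0738] ax x [-0.  0. -1.] y [-0.974  0.228  0.   ] z [0.228 0.974 0.   ] F [-0.5 -0.2 -1.9] op 20.6 q [-0.18  0.17  2.01  0.    0.97 -1.52]
units x,y,z [ 2.25 -0.    0.01] inch [-0.0771 -0.0003]
heading 76.8 turn units 0.00
```

View pics/s18.png

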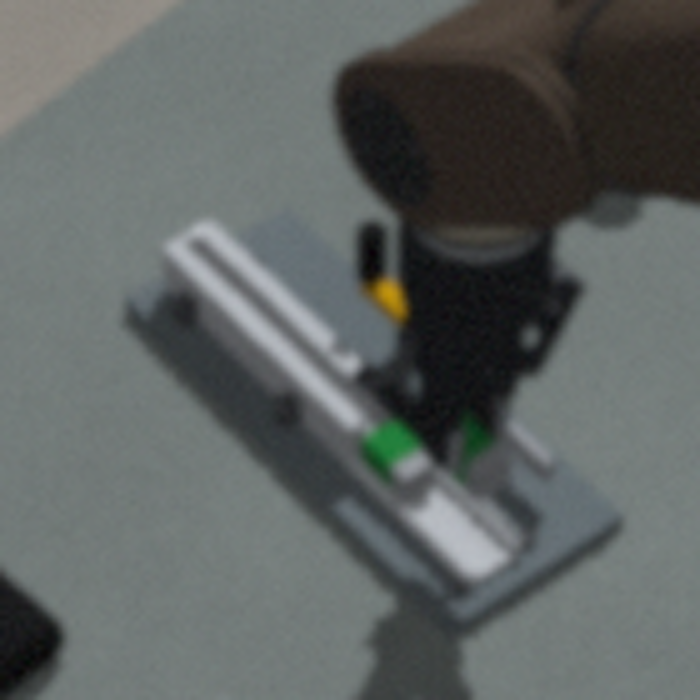

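{"name": "move_arm", "arguments": {"commands": [0.8, 0, 0, 0, 0.8, 0, 0, 0, 0.5, 0, 0, 0, 0.2, 0, 0, 0, 0, 0, 0, 0]}}

```text
time: 38.92
eef_pos: [0.5431, 0.0026, 0.0163]
tcp_rot: [-0.44, 0.554, 0.44, 0.554]
contact_force: [0.2, 0.5, -2.0]
opening: 0.236
```

{"name": "move_arm", "arguments": {"commands": [0, -0.3, 0, 0, 0, -0.3, 0, 0, 0, -0.3, 0, 0, 0, 0, 0, 0]}}

```text
time: 39.42
eef_pos: [0.5661, -0.0031, 0.0166]
tcp_rot: [-0.44, 0.554, 0.439, 0.554]
contact_force: [0.1, 0.4, -1.4]
opening: 0.241
```

```bash
python3 - <<'E'
from h import *
go([*ch(-.018),.016],76.8)
im=snap("side","19");save(im,"s19",(300,130,400,230),7)
E
```

```text
t 39.42 p [ 0.5661 -0.0031  0.0166] ax x [ 0.002 -0.    -1.   ] y [-0.974  0.228 -0.002] z [0.228 0.974 0.   ] F [ 0.1  0.4 -1.4] op 20.6 q [-0.18  0.3   1.97 -0.    0.87 -1.53]
units x,y,z [ 0.03 -1.41  0.01] inch [-0.0531 -0.0003]
heading 76.8 turn units 0.01
```

View pics/s19.png

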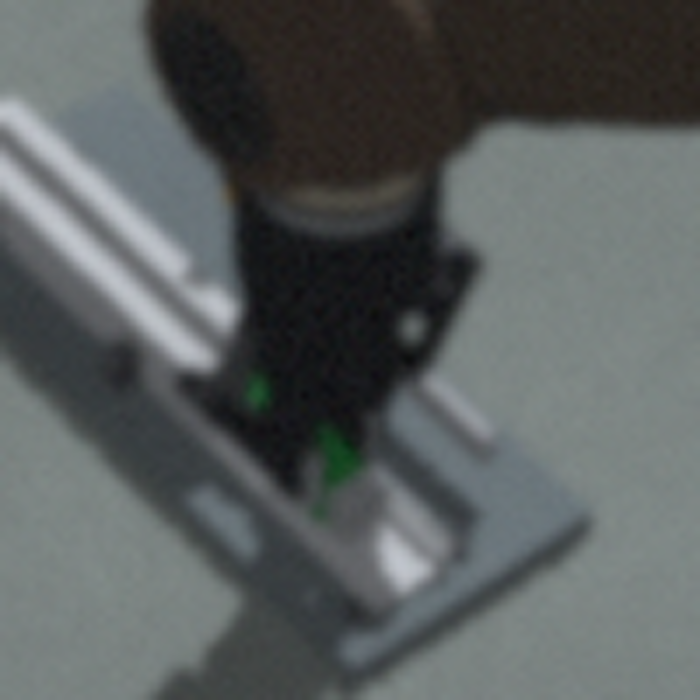

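In line: green B shows ahead at crop (258,390) and green A is in the gripper. Push on.

{"name": "move_arm", "arguments": {"commands": [0, -0.3, 0, 0, 0, -0.3, 0, 0, 0, -0.3, 0, 0, 0, -0.3, 0, 0, 0, -0.2, 0, 0, 0, 0, 0, 0]}}

```text
time: 40.22
eef_pos: [0.5997, -0.0109, 0.0164]
tcp_rot: [-0.44, 0.554, 0.439, 0.554]
contact_force: [-0.2, 0.8, -2.2]
opening: 0.235
```

```bash
python3 - <<'E'
from h import *
go([*ch(-.018),.016],76.8)
E
```

```text
t 40.23 p [ 0.5997 -0.0109  0.0164] ax x [ 0.001 -0.    -1.   ] y [-0.974  0.227 -0.001] z [0.227 0.974 0.   ] F [-0.2  0.8 -2.2] op 20.1 q [-0.19  0.37  1.88 -0.    0.89 -1.53]
units x,y,z [ 0.02 -0.03  0.01] inch [-0.0187 -0.0001]
heading 76.9 turn units 0.01
```

Both bars are in the channel. Release, go back behind green A, and push with the shut fingers above the lips.

{"name": "move_arm", "arguments": {"commands": [0, 0, 0, 0, 0, 0, 0, 0, -0.5, 0, 0, 0, -0.7, 0, 0, 0, 0, 0.7, 0, 0, 0, 0.7, 0, 0, 0, 0.7, 0, 0, 0, 0, 0, 0], "jaw": 32}}

```text
time: 41.22
eef_pos: [0.5477, 0.0014, 0.0474]
tcp_rot: [-0.44, 0.554, 0.439, 0.554]
contact_force: [0.3, 0.6, 0.0]
opening: 0.374
```

```bash
python3 - <<'E'
from h import *
go([*ch(-.071),.0157],76.8)
im=snap("side","20");save(im,"s20",(300,130,400,230),7)
for c in("green","red"):
    for ce,st,_ in blobs(im,c): print(c,ce.round(1),st[4])
E
```

```text
t 41.23 p [0.5477 0.0014 0.0474] ax x [ 0.001 -0.    -1.   ] y [-0.974  0.227 -0.001] z [0.227 0.974 0.   ] F [0.3 0.6 0. ] op 32.0 q [-0.18  0.22  2.01  0.    0.92 -1.52]
units x,y,z [ 1.27 -0.04  0.  ] inch [-0.0721 -0.    ]
heading 76.9 turn units 0.01
red [436.5 157.5] 1353
red [298.9 249.2] 105
red [337.9 268.2] 105
```

View pics/s20.png

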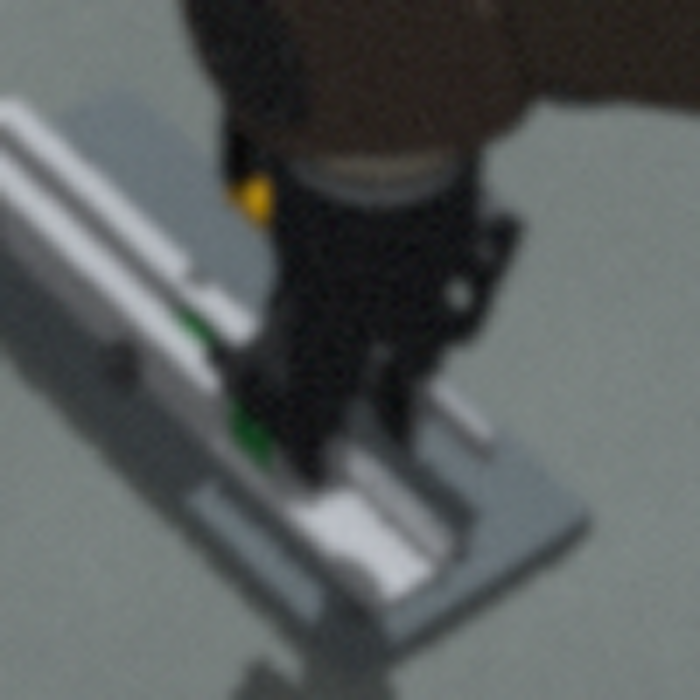

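Green B's band shows through the sight slot at (195,325), and green A's at (250,430). Close and lower.

{"name": "move_arm", "arguments": {"commands": [0, 0, 0, 0, 0, 0, 0, 0, 0.5, 0, 0, 0, 0.5, 0, 0, 0, 0.25, 0, 0, 0, 0, 0, 0, 0], "jaw": 0}}

```text
time: 42.02
eef_pos: [0.5471, 0.0014, 0.0138]
tcp_rot: [-0.439, 0.555, 0.44, 0.553]
contact_force: [0.4, -0.2, -0.4]
opening: -0.003
```

{"name": "move_arm", "arguments": {"commands": [0, -0.3, 0, 0, 0, -0.3, 0, 0, 0, -0.3, 0, 0, 0, -0.3, 0, 0, 0, 0, 0, 0]}}

```text
time: 42.65
eef_pos: [0.5782, -0.0059, 0.0151]
tcp_rot: [-0.44, 0.554, 0.439, 0.554]
contact_force: [-1.2, -0.5, 1.4]
opening: 0.005
```

```bash
python3 - <<'E'
from h import *
go([*ch(-.012),.0157],76.8)
im=snap("side","21");save(im,"s21",(280,110,400,230),6)
E
```

```text
t 42.65 p [ 0.5782 -0.0059  0.0151] ax x [ 0.002 -0.    -1.   ] y [-0.974  0.227 -0.002] z [0.227 0.974 0.   ] F [-1.2 -0.5  1.4] op 0.4 q [-0.19  0.33  1.94 -0.    0.87 -1.53]
units x,y,z [-0.02 -1.15  0.01] inch [-0.0407 -0.0002]
heading 76.9 turn units 0.01
```

View pics/s21.png

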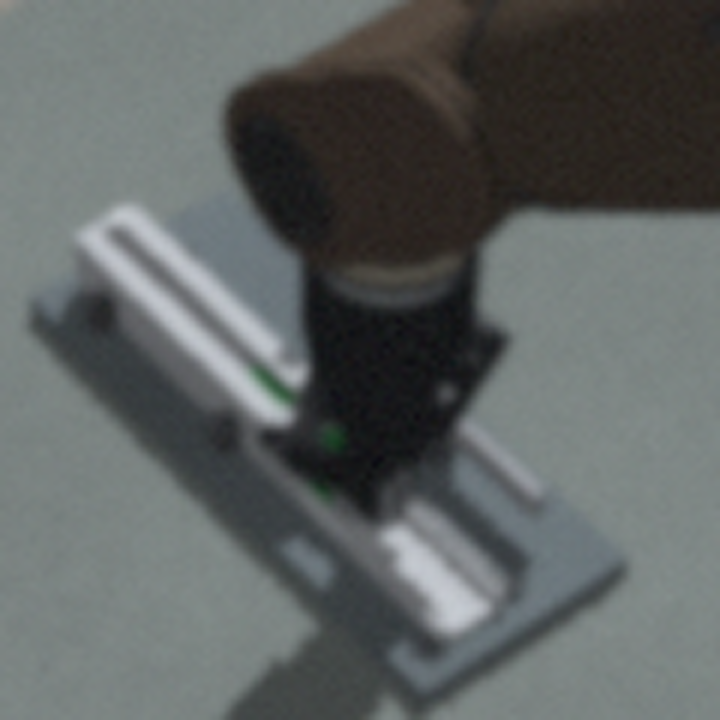

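{"name": "move_arm", "arguments": {"commands": [0, -0.4, 0, 0, 0, -0.75, 0, 0, 0, 0, 0, 0, 0, 0, 0, 0]}}

```text
time: 43.2
eef_pos: [0.6054, -0.0122, 0.0149]
tcp_rot: [-0.44, 0.554, 0.439, 0.554]
contact_force: [-0.3, 0.2, 0.8]
opening: 0.0
```

```bash
python3 - <<'E'
from h import *
go([*ch(-.012),.0157],76.8)
E
```

```text
t 43.2 p [ 0.6054 -0.0122  0.0149] ax x [ 0.001 -0.    -1.   ] y [-0.974  0.227 -0.001] z [ 0.227  0.974 -0.   ] F [-0.3  0.2  0.8] op 0.0 q [-0.19  0.38  1.87 -0.    0.89 -1.53]
units x,y,z [-0.03 -0.03  0.01] inch [-0.0128 -0.0001]
heading 76.9 turn units 0.01
```

{"name": "move_arm", "arguments": {"commands": [0, 0.3, 0, 0, 0, 0.8, 0, 0, -0.5, 0.9, 0, 0, -0.9, 0.9, 0, 0, -0.9, 0.9, 0, 0, -0.9, 0.9, 0, 0, 0, 0, 0, 0]}}

```text
time: 44.08
eef_pos: [0.4909, 0.0148, 0.0968]
tcp_rot: [-0.441, 0.553, 0.438, 0.555]
contact_force: [0.3, -0.2, 0.3]
opening: -0.003
```

```bash
python3 - <<'E'
from h import *
state()
im=snap("side","22");save(im,"s22",(280,110,390,220),6.5)
t=snap("top","22");save(t,"t22",(310,130,400,250),6)
for n,i in(("side",im),("top",t)):
  for c in("green","red"):
    for ce,st,_ in blobs(i,c): print(n,c,ce.round(1),st[4])
E
```

```text
t 44.08 p [0.4909 0.0148 0.0968] ax x [ 0.005 -0.001 -1.   ] y [-0.974  0.227 -0.005] z [0.227 0.974 0.   ] F [ 0.3 -0.2  0.3] op -0.3 q [-0.18  0.02  2.12 -0.    1.   -1.52]
side red [431.9 161.4] 908
side red [298.9 249.2] 105
side red [338.  268.3] 107
top green [344.5 172.7] 15
top green [341.8 186.6] 16
top red [279.  210.9] 47
top red [434.8 235.9] 1984
top red [285.9 244.1] 50
```

View pics/s22.png

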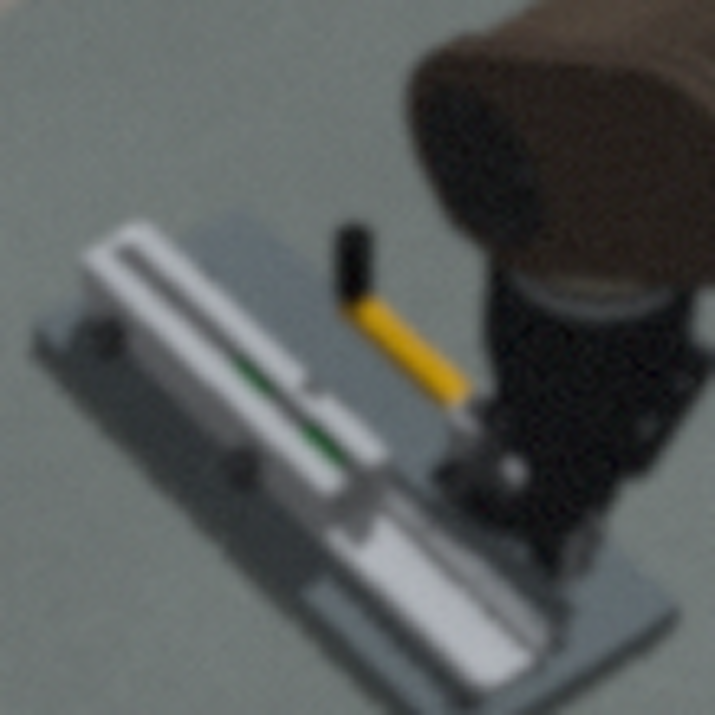

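View pics/t22.png

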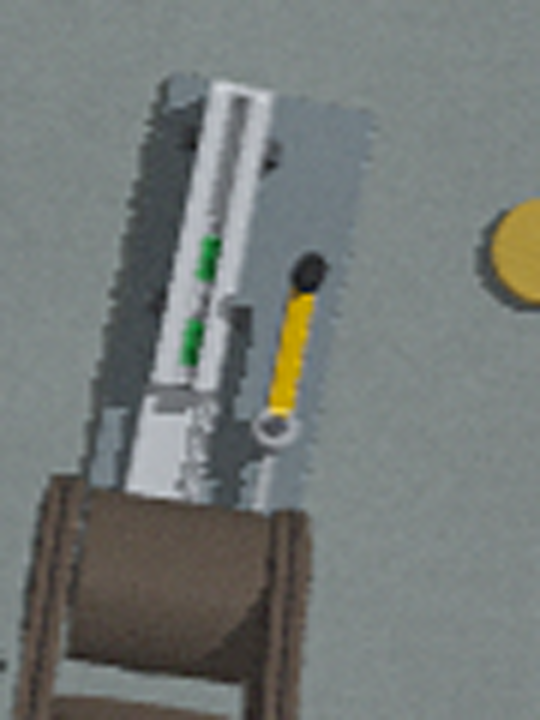

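```bash
python3 - <<'E'
from h import *
for px in((344.5,172.7),(341.8,186.6)):
    print(np.round(inch(plane("top",[px],.038)[0]),4))
# tube end features on the same image, top z=.047 : far & near edges on the axis (crop/6)
for px in((242,87),(188,386)): print(np.round(inch(plane("top",[np.array(px)/6+[309.6,129.6]],.047)[0]),4))
im=cv2.imread("pics/side_22.png")[:,:,::-1].copy()
for ce,st,_ in blobs(im,"green",smin=90,amin=5,vmin=40): print("side",ce,st[4],np.round(inch(plane("side",[ce],.038)[0]),4))
for px in((332,482),(113,236)): print("side edge",np.round(inch(plane("side",[np.array(px)/6.5+[279.6,109.6]],.047)[0]),4))
E
```

```text
[ 0.078 -0.002]
[ 0.0283 -0.0025]
[ 0.1792 -0.0005]
[ 0.0013 -0.0043]
side [329.2 177.4] 5 [ 0.0264 -0.0059]
side edge [-0.0006  0.01  ]
side edge [ 0.1773 -0.0023]
```

Relative to the tube edges in the same picture, green A's band centre is at about +27 mm, so its tail is only about 2 mm inside. That margin is too thin. I'll pick red2 by its rear part and use its nose as a pusher on the way to the tray.

```bash
python3 - <<'E'
from h import *
go([.4415,.1757,.097],94.6)
E
```

```text
t 44.17 p [0.4909 0.0145 0.0951] ax x [ 0.002 -0.    -1.   ] y [-0.974  0.227 -0.002] z [0.227 0.974 0.   ] F [ 0.7 -0.  -0.1] op -0.3 q [-0.18  0.02  2.12 -0.    1.   -1.52]
units x,y,z [-0.08  3.39  5.83] inch [-0.1303 -0.0003]
heading 76.9 turn units -3.55
```

{"name": "move_arm", "arguments": {"commands": [0, 0.48, 0.83, 0, 0, 0.48, 0.83, 0, 0, 0.48, 0.83, 0, 0, 0.49, 0.84, 0, 0, 0.49, 0.84, 0, 0, 0.49, 0.83, 0, 0, 0.48, 0.83, 0, 0, 0, 0, -1, 0, 0, 0, -1, 0, 0, 0, -1, 0, 0, 0, -0.5, 0, 0, 0, 0], "jaw": 42}}

```text
time: 45.68
eef_pos: [0.4413, 0.1757, 0.0939]
tcp_rot: [-0.518, 0.481, 0.519, 0.48]
contact_force: [0.5, -0.0, 0.1]
opening: 0.492
```

```bash
python3 - <<'E'
from h import *
go([.4415,.1757,-.004],94.6)
im=snap("side","23");save(im,"s23",(270,190,400,320),5)
for ce,st,_ in blobs(im,"red"): print(ce.round(1),st[4])
t=snap("top","23");save(t,"t23",(310,130,400,250),6)
for c in("green","red"):
    for ce,st,_ in blobs(t,c): print("top",c,ce.round(1),st[4])
E
```

```text
t 45.67 p [0.4413 0.1757 0.0939] ax x [-0.002 -0.    -1.   ] y [-0.997 -0.075  0.002] z [-0.075  0.997 -0.   ] F [ 0.5 -0.   0.1] op 42.1 q [ 0.16 -0.01  2.16 -0.    1.   -1.48]
units x,y,z [ 3.91 -0.01  0.  ] inch [-0.2154  0.1453]
heading 94.3 turn units -0.06
[434.9 134.6] 501
[298.9 249.1] 104
[337.9 268. ] 105
top green [344.5 172.7] 15
top green [341.7 186.9] 15
top red [279.  210.9] 47
top red [434.8 235.9] 1983
```

View pics/s23.png

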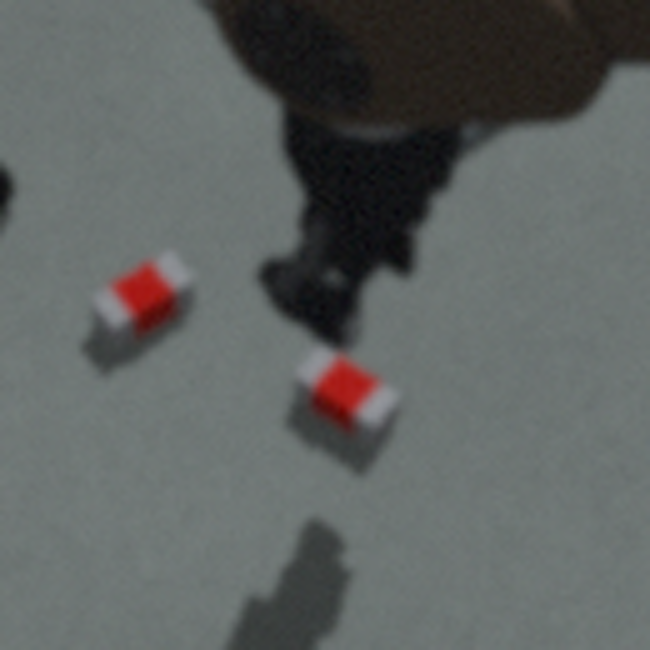

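View pics/t23.png

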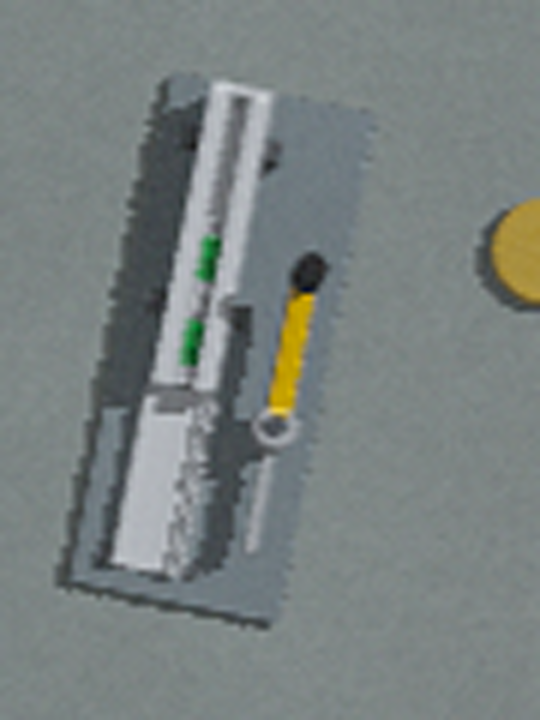

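{"name": "move_arm", "arguments": {"commands": [0.9, 0, 0, 0, 0.9, 0, 0, 0, 0.9, 0, 0, 0, 0.7, 0, 0, 0, 0.5, 0, 0, 0, 0, 0, 0, 0, 0, 0, 0, 0]}}

```text
time: 46.65
eef_pos: [0.4419, 0.1759, -0.002]
tcp_rot: [0.519, -0.48, -0.518, -0.481]
contact_force: [0.8, 0.6, 0.4]
opening: 0.491
```

{"name": "move_arm", "arguments": {"commands": [0, 0, 0, 0, 0, 0, 0, 0, 0, 0, 0, 0, 0, 0, 0, 0], "jaw": 12, "force": 80}}

```text
time: 47.15
eef_pos: [0.4422, 0.1759, -0.0013]
tcp_rot: [0.519, -0.48, -0.518, -0.481]
contact_force: [-1.0, -1.0, 5.5]
opening: 0.228
```

{"name": "move_arm", "arguments": {"commands": [-0.5, 0, 0, 0, -0.9, 0, 0, 0, -0.9, 0, 0, 0, -0.7, 0, 0, 0, 0, 0, 0, 1, 0, 0, 0, 1, 0, 0, 0, 1, 0, 0, 0, 0.5, 0, 0, 0, 0]}}

```text
time: 48.28
eef_pos: [0.4409, 0.1758, 0.0725]
tcp_rot: [-0.44, 0.554, 0.44, 0.554]
contact_force: [0.3, -0.2, -1.9]
opening: 0.228
```

```bash
python3 - <<'E'
from h import *
go([*ch(-.07),.075],76.8)
im=snap("side","24");save(im,"s24",(300,170,420,290),6)
E
```

```text
t 48.27 p [0.4409 0.1758 0.0725] ax x [-0.  0. -1.] y [-0.974  0.227  0.   ] z [ 0.227  0.974 -0.   ] F [ 0.3 -0.2 -1.9] op 19.5 q [ 0.17  0.02  2.17  0.    0.95 -1.18]
units x,y,z [-0.1  -5.83 -5.82] inch [-0.2159  0.1453]
heading 76.9 turn units 0.02
```

View pics/s24.png

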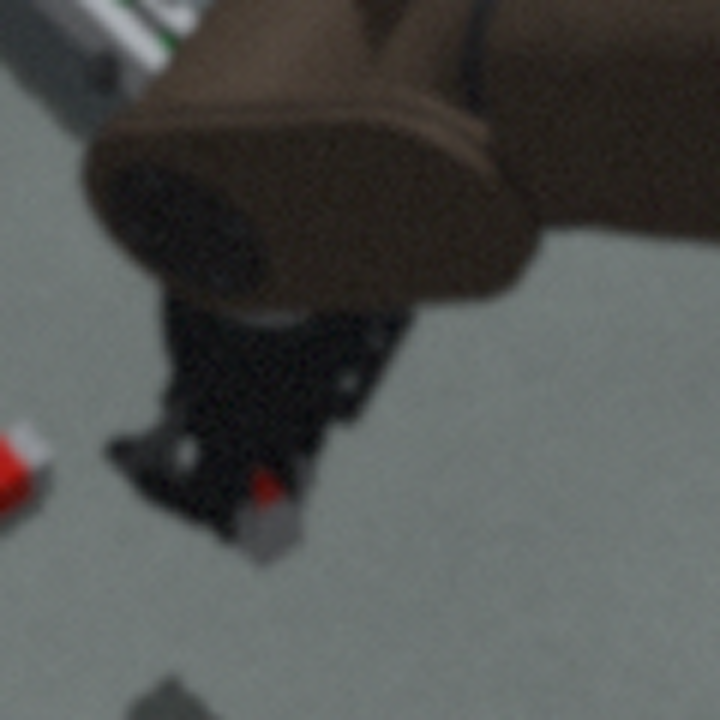

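{"name": "move_arm", "arguments": {"commands": [0, -0.83, -0.83, 0, 0, -0.83, -0.83, 0, 0, -0.83, -0.83, 0, 0, -0.83, -0.83, 0, 0, -0.83, -0.83, 0, 0, -0.83, -0.83, 0, 0, -0.85, -0.84, 0, 0, 0, 0, 0, 0.7, 0, 0, 0, 0.7, 0, 0, 0, 0.3, 0, 0, 0, 0, 0, 0, 0]}}

```text
time: 49.82
eef_pos: [0.549, 0.0016, 0.0285]
tcp_rot: [-0.439, 0.554, 0.44, 0.553]
contact_force: [-0.4, -0.4, -1.8]
opening: 0.229
```

```bash
python3 - <<'E'
from h import *
go([*ch(-.02),.0175],76.8)
im=snap("side","25");save(im,"s25",(300,120,400,220),7)
E
```

```text
t 49.83 p [0.549  0.0016 0.0285] ax x [-0.003  0.001 -1.   ] y [-0.974  0.227  0.003] z [ 0.227  0.974 -0.   ] F [-0.4 -0.4 -1.8] op 19.5 q [-0.18  0.25  2.    0.    0.89 -1.52]
units x,y,z [ 0.44 -2.04 -0.02] inch [-0.0709  0.0004]
heading 76.9 turn units 0.02
```

View pics/s25.png

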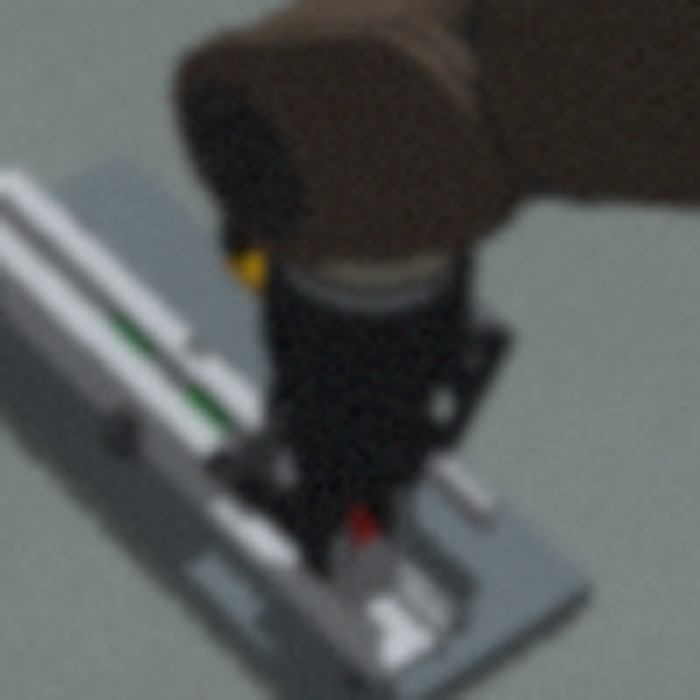

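{"name": "move_arm", "arguments": {"commands": [0.25, 0, 0, 0, 0.15, 0, 0, 0, 0, -0.4, 0, 0, 0, -0.4, 0, 0, 0, -0.4, 0, 0, 0, -0.3, 0, 0, 0, 0, 0, 0]}}

```text
time: 50.75
eef_pos: [0.5873, -0.0078, 0.0198]
tcp_rot: [-0.44, 0.554, 0.439, 0.554]
contact_force: [0.4, 0.3, -2.3]
opening: 0.23
```

{"name": "move_arm", "arguments": {"commands": [0, -0.25, 0, 0, 0, -0.3, 0, 0, 0, 0, 0, 0]}}

```text
time: 51.12
eef_pos: [0.601, -0.011, 0.0199]
tcp_rot: [-0.44, 0.554, 0.439, 0.554]
contact_force: [2.1, -0.2, -4.2]
opening: 0.228
```

```bash
python3 - <<'E'
from h import *
go([*ch(-.018),.0175],76.8)
im=snap("side","26");save(im,"s26",(300,120,400,220),7)
E
```

```text
t 51.12 p [ 0.601  -0.011   0.0199] ax x [ 0.002 -0.    -1.   ] y [-0.974  0.228 -0.002] z [0.228 0.974 0.   ] F [ 2.1 -0.2 -4.2] op 19.5 q [-0.19  0.36  1.88  0.    0.9  -1.53]
units x,y,z [ 0.1   0.02 -0.  ] inch [-0.0174  0.0001]
heading 76.8 turn units 0.01
```

View pics/s26.png

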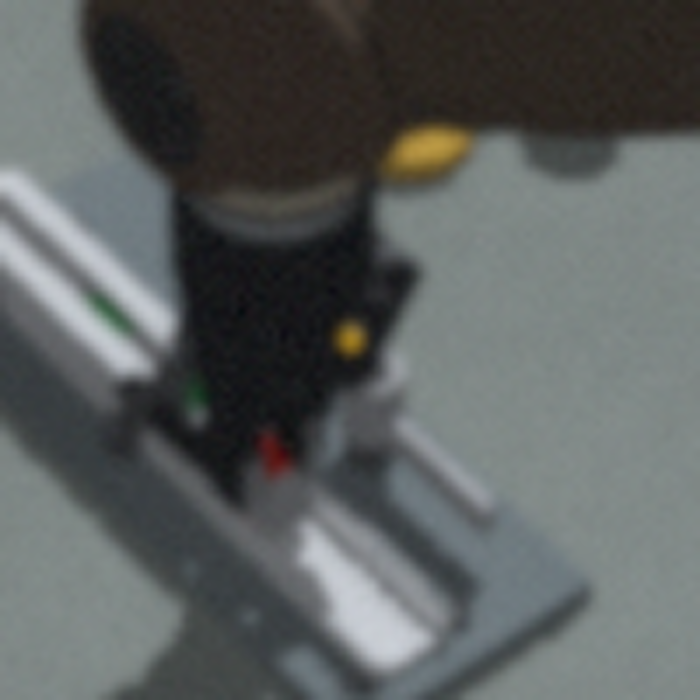

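The leading band moved from crop (130,335) to (108,312), about 14 mm deeper. Draw the red bar back out and lift.

{"name": "move_arm", "arguments": {"commands": [0, 0.4, 0, 0, 0, 0.7, 0, 0, 0, 0.7, 0, 0, 0, 0.5, 0, 0, -0.6, 0, 0, 0, -0.9, 0, 0, 0, -0.9, 0, 0, 0, -0.6, 0, 0, 0, 0, 0, 0, 0]}}

```text
time: 52.3
eef_pos: [0.5457, 0.0021, 0.0972]
tcp_rot: [-0.441, 0.553, 0.438, 0.555]
contact_force: [-0.5, -0.3, -1.6]
opening: 0.229
```

```bash
python3 - <<'E'
from h import *
t=snap("top","27")
im=snap("side","27");save(im,"s27",(270,100,400,230),5.5)
for c in("green","red"):
    for ce,st,_ in blobs(t,c): print("top",c,ce.round(1),st[4],np.round(inch(plane("top",[ce],.038)[0]),4))
    for ce,st,_ in blobs(im,c,smin=90,amin=5,vmin=40): print("side",c,ce.round(1),st[4],np.round(inch(plane("side",[ce],.038)[0]),4))
go([.4655,-.30,.10],-6+90)
E
```

```text
top green [345.3 168.1] 15 [ 0.0944 -0.0015]
top green [342.6 182.1] 16 [ 0.0444 -0.0021]
top red [279.  210.9] 47 [-0.0981  0.1916]
top red [434.8 235.9] 1985 [-0.0735 -0.3463]
side red [436.7 154.6] 1748 [-0.0989 -0.3125]
side red [353.6 179.4] 19 [-0.0217 -0.0555]
side red [298.8 249.2] 117 [-0.1141  0.2003]
t 52.4 p [0.5438 0.0024 0.0947] ax x [-0.  0. -1.] y [-0.974  0.227  0.   ] z [ 0.227  0.974 -0.   ] F [ 0.4  0.1 -2.5] op 19.5 q [-0.18  0.14  1.99 -0.    1.01 -1.52]
units x,y,z [ -0.21   0.3  -12.49] inch [-0.0761  0.    ]
heading 76.9 turn units -1.43
```

View pics/s27.png

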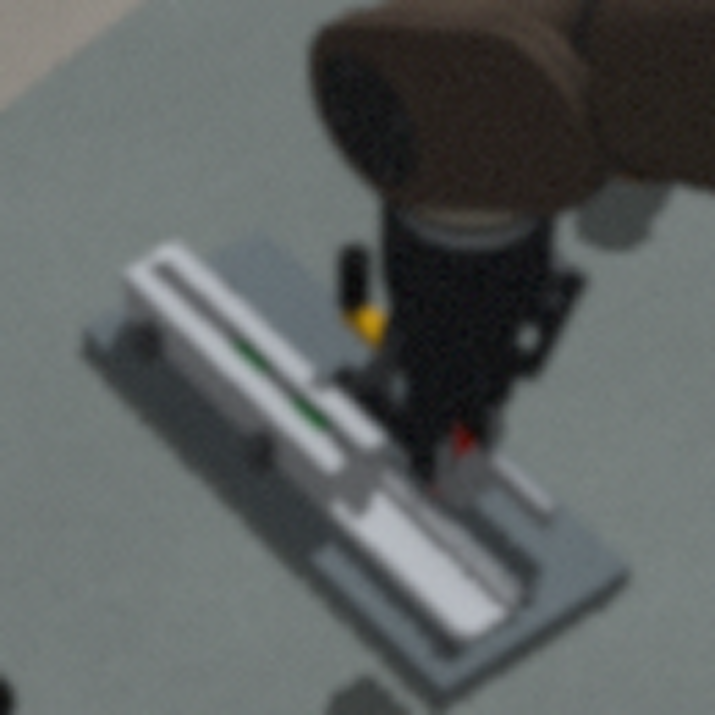

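Green centres are now at 44 and 94 mm, so the tail is about 18 mm inside. Now red2 to the tray.

{"name": "move_arm", "arguments": {"commands": [0, 0.04, -0.96, 0, 0, 0.04, -0.96, 0, 0, 0.04, -0.96, 0, 0, 0.04, -0.96, 0, 0, 0.04, -0.96, 0, 0, 0.04, -0.96, 0, 0, 0.04, -0.96, 0, 0, 0.04, -0.96, 0, 0, 0.04, -0.96, 0, 0, 0.04, -0.96, 0, 0, 0.04, -0.96, 0, 0, 0.04, -0.96, 0, 0, 0.04, -0.94, 0, 0, 0, 0, 0]}}

```text
time: 54.15
eef_pos: [0.4597, -0.2987, 0.0938]
tcp_rot: [-0.438, 0.555, 0.44, 0.554]
contact_force: [0.1, 1.9, -2.3]
opening: 0.228
```

```bash
python3 - <<'E'
from h import *
go([.460,-.298,.008])
im=snap("side","28");save(im,"s28",(370,70,500,200),5.5)
E
```

```text
t 54.15 p [ 0.4597 -0.2987  0.0938] ax x [-0.001  0.001 -1.   ] y [-0.973  0.23   0.002] z [0.23  0.973 0.001] F [ 0.1  1.9 -2.3] op 19.5 q [-0.76  0.15  1.98 -0.    1.01 -2.1 ]
units x,y,z [ 3.43 -0.01  0.03] inch [-0.0893 -0.3124]
heading 76.7
```

View pics/s28.png

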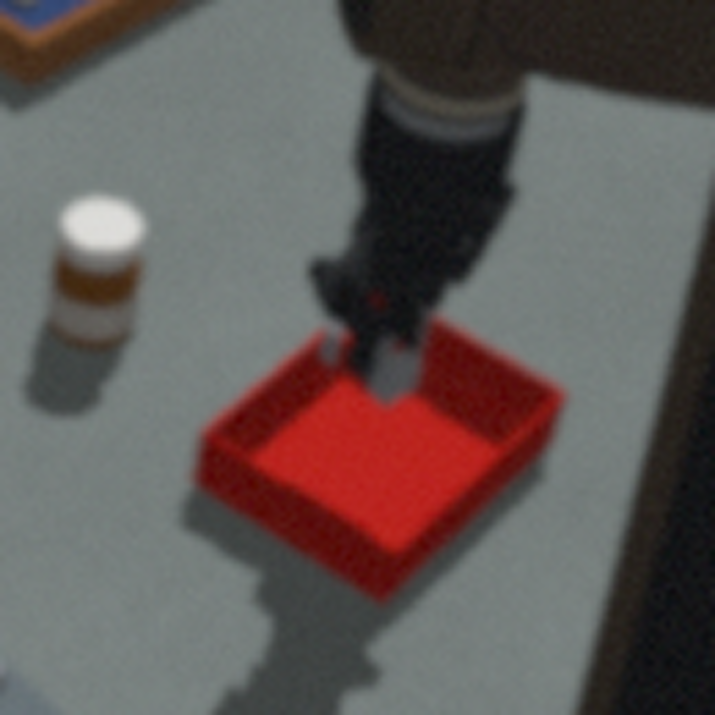

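{"name": "move_arm", "arguments": {"commands": [0.8, 0, 0, 0, 0.8, 0, 0, 0, 0.8, 0, 0, 0, 0.7, 0, 0, 0, 0, 0, 0, 0]}}

```text
time: 54.82
eef_pos: [0.4594, -0.2962, 0.0154]
tcp_rot: [-0.438, 0.554, 0.441, 0.554]
contact_force: [0.1, -0.4, -2.3]
opening: 0.228
```

{"name": "move_arm", "arguments": {"commands": [0, 0, 0, 0, 0, 0, 0, 0, -0.5, 0, 0, 0, -0.9, 0, 0, 0, -0.9, 0, 0, 0, -0.9, 0, 0, 0, -0.4, 0, 0, 0], "jaw": 34}}

```text
time: 55.7
eef_pos: [0.4616, -0.299, 0.1105]
tcp_rot: [-0.441, 0.554, 0.438, 0.554]
contact_force: [0.2, 0.6, 0.2]
opening: 0.394
```

```bash
python3 - <<'E'
from h import *
s,r=state()
im=snap("side","29");save(im,"s29",(370,70,500,200),5.5)
for ce,st,_ in blobs(im,"red"): print(ce.round(1),st[4])
k=ch(.072,-.055);print("knob",k)
go([*k,.13],76.8)
E
```

```text
t 55.7 p [ 0.4616 -0.299   0.1105] ax x [ 0.003 -0.003 -1.   ] y [-0.974  0.227 -0.004] z [ 0.228  0.974 -0.002] F [0.2 0.6 0.2] op 33.7 q [-0.76  0.13  1.97  0.    1.04 -2.1 ]
[438.5 150.9] 1957
[298.9 249.1] 104
knob [ 0.67543838 -0.0849881 ]
t 55.75 p [ 0.4619 -0.2992  0.111 ] ax x [ 0.004 -0.004 -1.   ] y [-0.974  0.227 -0.005] z [ 0.227  0.974 -0.003] F [ 1.3 -0.6  0.4] op 34.2 q [-0.76  0.13  1.97  0.    1.04 -2.1 ]
units x,y,z [-0.76 -6.37 10.29] inch [-0.087  -0.3124]
heading 76.9 turn units 0.01
```

View pics/s29.png

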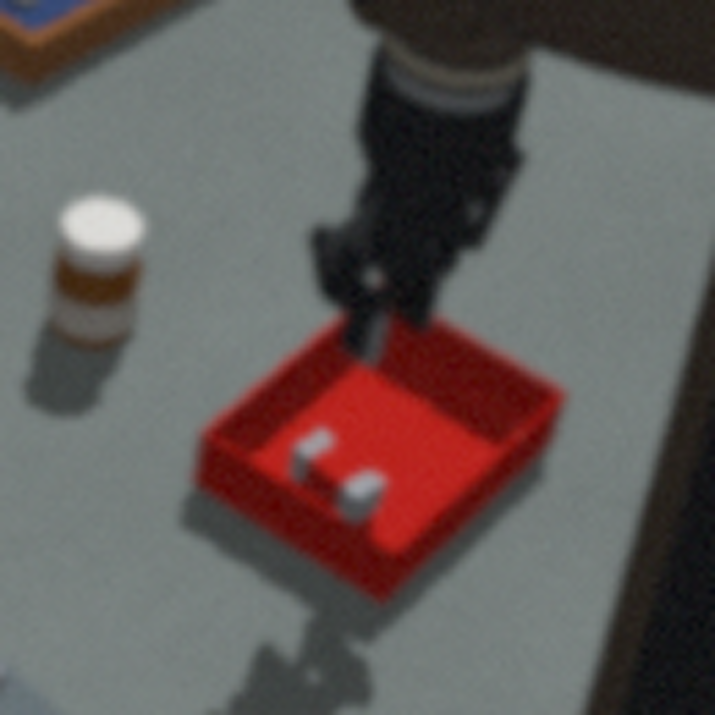

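Red2 lies flat in the tray, at crop (340,475). Next, close the handle: move over the knob with the jaws tangential.

{"name": "move_arm", "arguments": {"commands": [-0.3, -0.58, 0.935, 0, -0.3, -0.58, 0.935, 0, -0.2, -0.58, 0.935, 0, 0, -0.58, 0.935, 0, 0, -0.58, 0.935, 0, 0, -0.58, 0.935, 0, 0, -0.58, 0.935, 0, 0, -0.58, 0.935, 0, 0, -0.58, 0.935, 0, 0, -0.58, 0.935, 0, 0, -0.58, 0.935, 0, 0, 0, 0, 0, 0, 0, 0, 0], "jaw": 44}}

```text
time: 57.38
eef_pos: [0.6736, -0.0842, 0.1268]
tcp_rot: [-0.439, 0.554, 0.44, 0.554]
contact_force: [-0.6, 0.2, -0.8]
opening: 0.512
```

```bash
python3 - <<'E'
from h import *
k=ch(.072,-.055)
go([*k,.062],76.8)
im=snap("side","30");save(im,"s30",(290,80,400,190),6.5)
p=plane("side",[(338.0,143.2)],.1)[0];print("knob top seen?",p)
for px in(proj("side",[[*k,.1]])[0],): print(px)
E
```

```text
t 57.38 p [ 0.6736 -0.0842  0.1268] ax x [-0.002  0.    -1.   ] y [-0.974  0.227  0.001] z [ 0.227  0.974 -0.   ] F [-0.6  0.2 -0.8] op 43.7 q [-0.27  0.38  1.64 -0.    1.13 -1.61]
units x,y,z [ 2.59 -0.08 -0.01] inch [ 0.07   -0.0546]
heading 76.9 turn units 0.01
knob top seen? [ 0.66914536 -0.10000312  0.1       ]
[332.94048082 145.15059832]
```

View pics/s30.png

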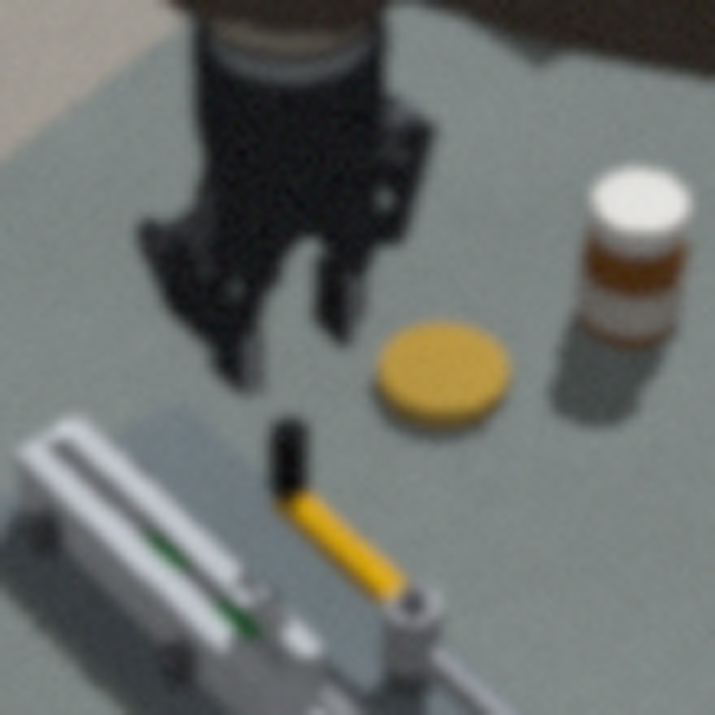

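{"name": "move_arm", "arguments": {"commands": [0.6, -0.08, 0, 0, 0.6, 0, 0, 0, 0.6, 0, 0, 0, 0.6, 0, 0, 0, 0.1, 0, 0, 0, 0, 0, 0, 0]}}

```text
time: 58.18
eef_pos: [0.6763, -0.0843, 0.0648]
tcp_rot: [-0.439, 0.554, 0.44, 0.554]
contact_force: [-0.9, 0.0, -0.4]
opening: 0.51
```

{"name": "move_arm", "arguments": {"commands": [0, 0, 0, 0, 0, 0, 0, 0, 0, 0, 0, 0, 0, 0, 0, 0, 0, 0, 0, 0], "jaw": 8, "force": 40}}

```text
time: 58.8
eef_pos: [0.6767, -0.0859, 0.0662]
tcp_rot: [-0.441, 0.554, 0.439, 0.554]
contact_force: [-2.1, -5.9, 2.8]
opening: 0.194
```

```bash
python3 - <<'E'
from h import *
go([*ch(.072,-.055),.062],76.8)
im=snap("side","31");save(im,"s31",(290,80,400,190),6.5)
E
```

```text
t 58.8 p [ 0.6767 -0.0859  0.0662] ax x [ 0.001 -0.003 -1.   ] y [-0.974  0.227 -0.002] z [ 0.227  0.974 -0.002] F [-2.1 -5.9  2.8] op 16.6 q [-0.27  0.45  1.66 -0.    1.03 -1.61]
units x,y,z [0.17 0.06 0.03] inch [ 0.0734 -0.0556]
heading 76.9 turn units 0.01
```

View pics/s31.png

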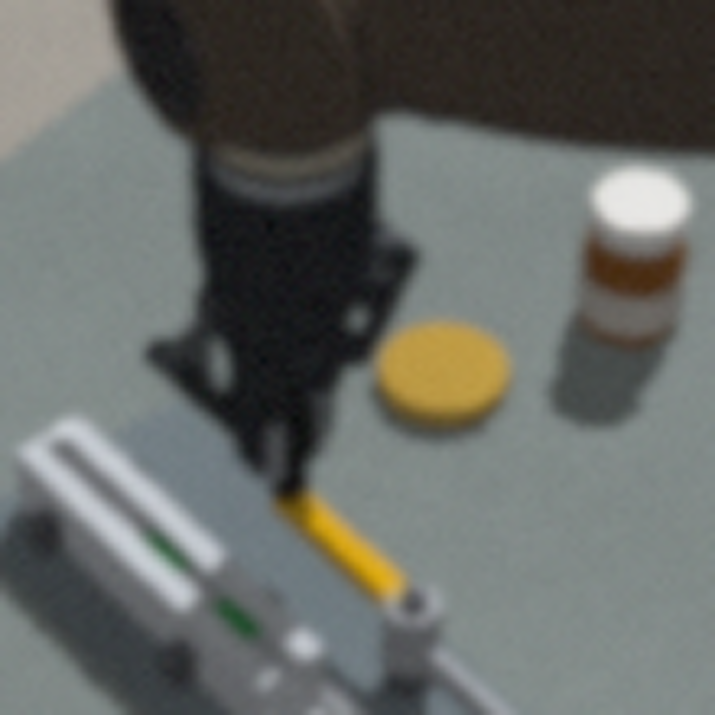

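A firm grip this time, low on the knob. Swing it closed with the tool turning along.

{"name": "move_arm", "arguments": {"commands": [0, 0.03, -0.296, 1, 0, 0.03, -0.296, 1, 0, 0.013, -0.296, 1, 0, 0.013, -0.296, 1, 0, 0.013, -0.296, 1, 0, 0.013, -0.296, 1, 0, 0.013, -0.296, 1, 0, 0.013, -0.296, 1, 0, 0.013, -0.296, 1, 0, 0.013, -0.296, 1, 0, 0.013, -0.296, 1, 0, 0.013, -0.296, 1, 0, 0.013, -0.296, 1, 0, 0.013, -0.296, 1, 0, 0.013, -0.296, 1, 0, 0.013, -0.296, 1, 0, 0.013, -0.296, 1, 0, 0, 0, 0]}}

```text
time: 61.1
eef_pos: [0.5803, -0.1535, 0.0663]
tcp_rot: [0.046, 0.705, -0.053, 0.705]
contact_force: [-5.2, -12.9, 1.4]
opening: 0.192
```

```bash
python3 - <<'E'
from h import *
s,r=state();P=ch(-.013,-.055);d=s["eef_pos"][:2]-P;print(P,np.degrees(np.arctan2(d[1],d[0])),np.linalg.norm(d))
print("heading",np.degrees(np.arctan2(r[1,2],r[0,2])))
im=snap("side","32");save(im,"s32",(290,100,400,210),6.5)
E
```

```text
t 61.1 p [ 0.5803 -0.1535  0.0663] ax x [-0.    -0.009 -1.   ] y [ 0.139  0.99  -0.009] z [ 0.99  -0.139  0.001] F [ -5.2 -12.9   1.4] op 16.4 q [-0.42  0.29  1.87 -0.01  0.98 -0.28]
[ 0.59268418 -0.06557828] -98.05096579276086 0.08878128089233696
heading -8.009467856347936
```

View pics/s32.png

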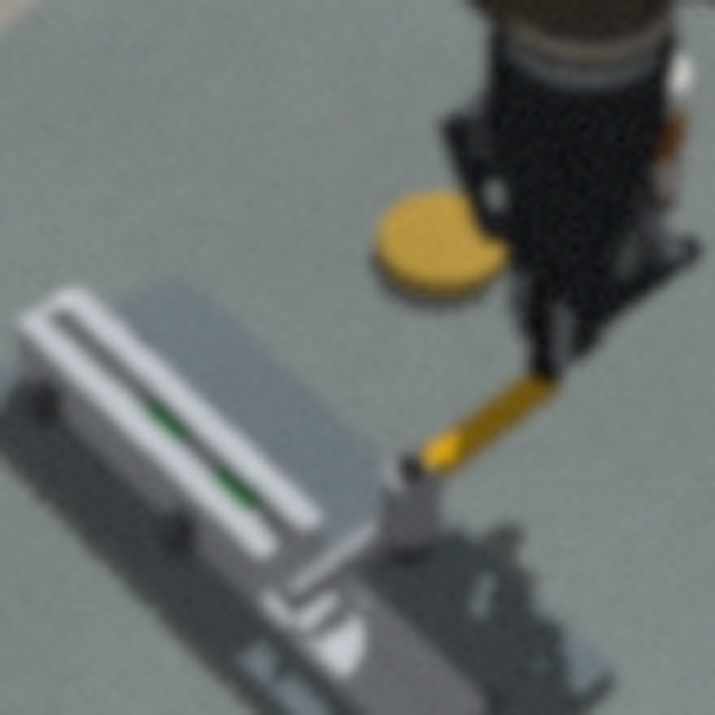

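{"name": "move_arm", "arguments": {"commands": [0, -0.1, -0.2, 0.7, 0, -0.02, -0.15, 0.3, 0, 0, 0, 0]}}

```text
time: 61.52
eef_pos: [0.572, -0.1521, 0.0662]
tcp_rot: [0.079, 0.702, -0.082, 0.703]
contact_force: [-1.6, -6.0, 3.0]
opening: 0.19
```

{"name": "move_arm", "arguments": {"commands": [0, 0, -0.1, 0, 0, 0, -0.1, 0, 0, 0, 0, 0]}}

```text
time: 61.9
eef_pos: [0.5709, -0.1518, 0.0663]
tcp_rot: [0.079, 0.698, -0.083, 0.707]
contact_force: [9.4, -7.3, -5.9]
opening: 0.192
```

{"name": "move_arm", "arguments": {"commands": [0, 0, -0.1, 0, 0, 0, 0, 0]}}

```text
time: 62.15
eef_pos: [0.5709, -0.1518, 0.0664]
tcp_rot: [0.079, 0.695, -0.083, 0.709]
contact_force: [16.3, -8.4, -10.8]
opening: 0.193
```

```bash
python3 - <<'E'
from h import *
s,r=state();P=ch(-.013,-.055);d=s["eef_pos"][:2]-P;print(P,np.degrees(np.arctan2(d[1],d[0])),np.linalg.norm(d))
im=snap("side","33");save(im,"s33",(290,100,400,210),6.5)
E
```

```text
t 62.15 p [ 0.5709 -0.1518  0.0664] ax x [ 0.019 -0.008 -1.   ] y [ 0.229  0.973 -0.003] z [ 0.973 -0.229  0.02 ] F [ 16.3  -8.4 -10.8] op 16.5 q [-0.43  0.26  1.91  0.    0.95 -0.2 ]
[ 0.59268418 -0.06557828] -104.19651178326772 0.08897228835550205
```

View pics/s33.png

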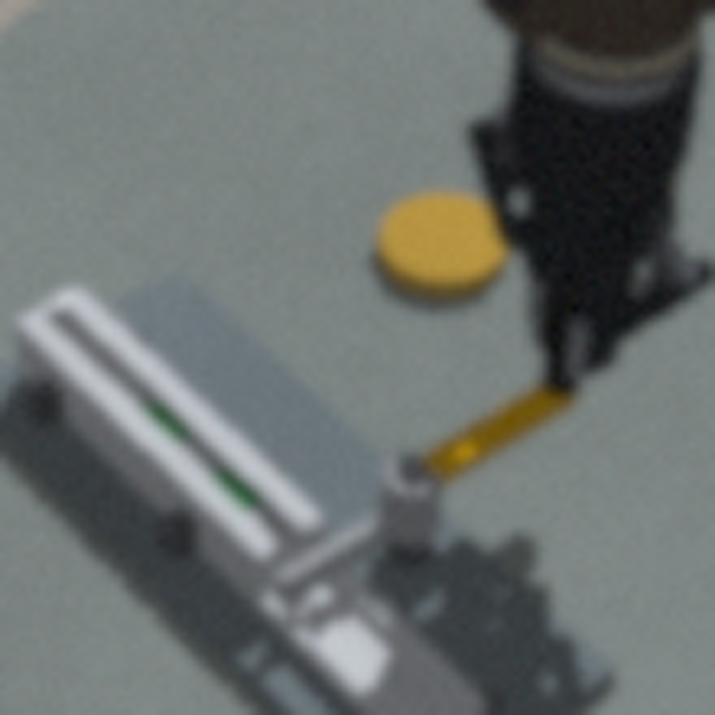

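The lever doesn't move further and the force rises to 16 N, so it is at the closed stop. Relax, release and rise.

{"name": "move_arm", "arguments": {"commands": [0, 0, 0.2, 0, 0, 0, 0, 0]}}

```text
time: 62.45
eef_pos: [0.571, -0.1518, 0.0662]
tcp_rot: [0.079, 0.701, -0.082, 0.704]
contact_force: [1.6, -6.5, -0.1]
opening: 0.194
```

{"name": "move_arm", "arguments": {"commands": [0, 0, 0, 0, 0, 0, 0, 0, 0, 0, 0, 0, -0.6, 0, 0, 0, -0.9, 0, 0, 0, -0.9, 0, 0, 0, 0, 0, 0, 0], "jaw": 44}}

```text
time: 63.32
eef_pos: [0.5711, -0.1504, 0.1284]
tcp_rot: [0.08, 0.7, -0.082, 0.705]
contact_force: [0.6, -0.7, 0.5]
opening: 0.515
```

```bash
python3 - <<'E'
from h import *
go([.5645,.1965,.10],-14)
im=snap("side","34");save(im,"s34",(290,100,400,210),6.5)
for ce,st,_ in blobs(im,"red"): print(ce.round(1),st[4])
for ce,st,m in blobs(im,"yellow",smin=150):
    if st[4]>180: continue
    pts=np.argwhere(m)[:,::-1];W=plane("side",pts,.06)[:,:2];q=W.mean(0);v=np.linalg.svd(W-q,full_matrices=False)[2][0]
    print(ce,st[4],np.degrees(np.arctan2(v[1],v[0])))
E
```

```text
t 63.33 p [ 0.5711 -0.1504  0.1284] ax x [ 0.006 -0.002 -1.   ] y [ 0.227  0.974 -0.001] z [ 0.974 -0.227  0.006] F [ 0.6 -0.7  0.5] op 44.0 q [-0.43  0.19  1.87  0.    1.08 -0.2 ]
units x,y,z [ 1.1  13.46 -3.42] inch [-0.0146 -0.1425]
heading -13.1 turn units 0.17
[438.5 149.6] 2079
[298.9 249.1] 104
[366.03225806 165.52688172] 93 77.35545161480827
```

View pics/s34.png

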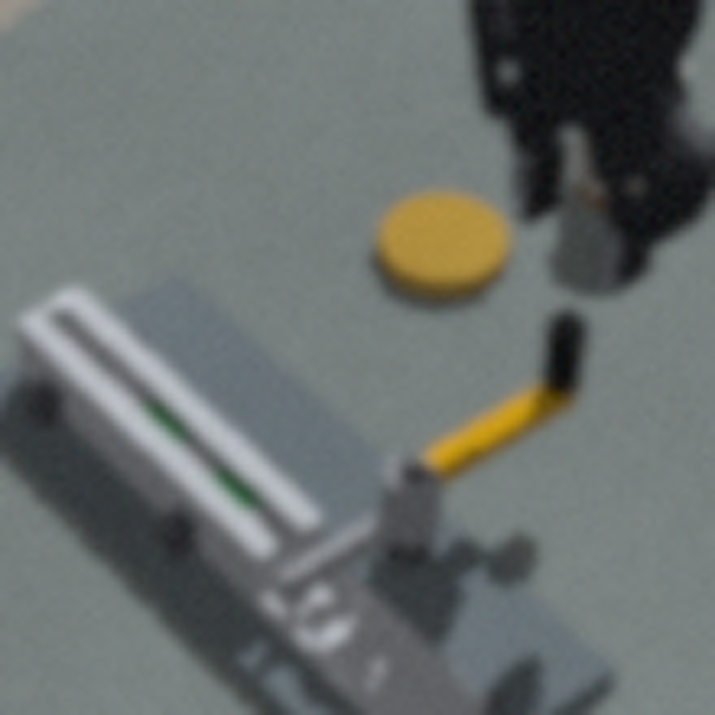

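The handle is closed, the gate crosses the trough, and both bands are inside. Now red1.

{"name": "move_arm", "arguments": {"commands": [0, 0.96, -0.245, 0, 0, 0.96, -0.245, 0, 0, 0.96, -0.245, 0, 0, 0.96, -0.245, 0, 0, 0.96, -0.245, 0, 0, 0.96, -0.245, 0, 0, 0.96, -0.245, 0, 0, 0.96, -0.245, 0, 0, 0.96, -0.245, 0, 0, 0.96, -0.245, 0, 0, 0.96, -0.245, 0, 0.3, 0.96, -0.245, 0, 0.4, 0.96, -0.24, 0, 0.4, 0.98, -0.24, 0, 0, 0, 0, 0], "jaw": 42}}

```text
time: 65.25
eef_pos: [0.5607, 0.1984, 0.0952]
tcp_rot: [0.08, 0.704, -0.081, 0.701]
contact_force: [-0.2, -0.4, 0.7]
opening: 0.495
```

```bash
python3 - <<'E'
from h import *
go([.5645,.1965,-.004],-14)
im=snap("side","35");save(im,"s35",(240,170,370,300),5.5)
t=snap("top","35")
for ce,st,_ in blobs(im,"red"): print(ce.round(1),st[4])
for c in("green","red"):
  for ce,st,_ in blobs(t,c): print("top",c,ce.round(1),st[4],np.round(inch(plane("top",[ce],.038)[0]),4))
E
```

```text
t 65.25 p [0.5607 0.1984 0.0952] ax x [-0.004 -0.001 -1.   ] y [ 0.225  0.974 -0.002] z [ 0.974 -0.225 -0.004] F [-0.2 -0.4  0.7] op 42.2 q [0.17 0.24 1.87 0.   1.03 0.4 ]
units x,y,z [ 3.97 -0.03  0.18] inch [-0.1044  0.1947]
heading -13.0 turn units 0.20
[298.9 249.1] 104
top green [345.3 168.3] 16 [ 0.0938 -0.0018]
top green [342.6 182.1] 16 [ 0.0444 -0.0021]
top red [435.2 235.9] 1919 [-0.0734 -0.3476]
```

View pics/s35.png

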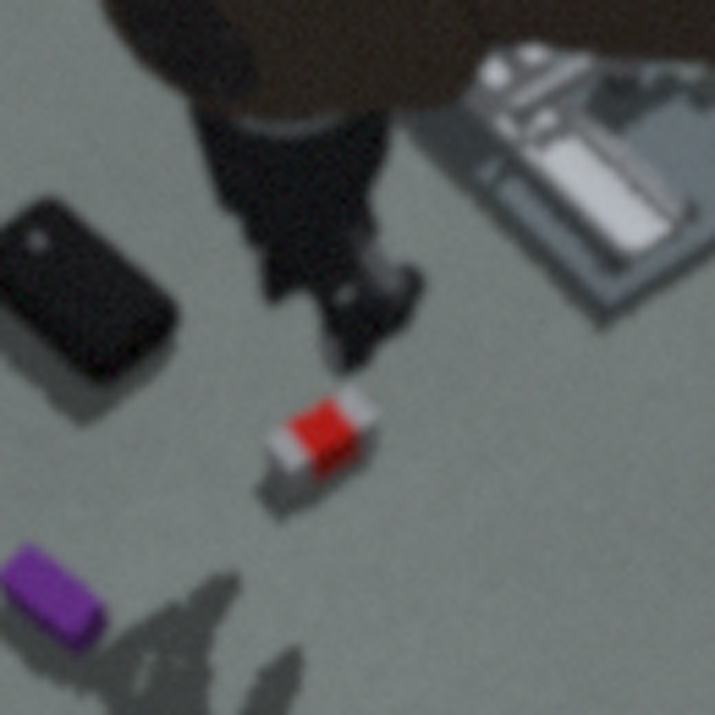

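{"name": "move_arm", "arguments": {"commands": [0.9, 0, 0.18, 0.2, 0.9, 0, 0, 0, 0.9, 0, 0, 0, 0.7, 0, 0, 0, 0.5, 0, 0, 0, 0, 0, 0, 0, 0, 0, 0, 0]}}

```text
time: 66.22
eef_pos: [0.5676, 0.1964, 0.0008]
tcp_rot: [0.087, 0.701, -0.087, 0.702]
contact_force: [0.3, -0.2, 0.4]
opening: 0.491
```

{"name": "move_arm", "arguments": {"commands": [0, 0, 0, 0, 0, 0, 0, 0, 0, 0, 0, 0, 0, 0, 0, 0], "jaw": 12, "force": 60}}

```text
time: 66.72
eef_pos: [0.5679, 0.1966, 0.0013]
tcp_rot: [0.087, 0.701, -0.087, 0.702]
contact_force: [0.8, -0.2, 4.6]
opening: 0.231
```

{"name": "move_arm", "arguments": {"commands": [-0.5, 0, 0, 0, -0.9, 0, 0, 0, -0.9, 0, 0, 0, -0.9, 0, 0, 0, -0.9, 0, 0, 0, -0.9, 0, 0, 0, -0.3, 0, 0, 0, 0, 0, 0, 0]}}

```text
time: 67.72
eef_pos: [0.5667, 0.1963, 0.1325]
tcp_rot: [0.087, 0.702, -0.087, 0.702]
contact_force: [-0.5, 0.3, -1.1]
opening: 0.234
```

```bash
python3 - <<'E'
from h import *
go([.466,-.365,.125],-6)
im=snap("side","36")
for ce,st,_ in blobs(im,"red",amin=5): print(ce.round(1),st[4])
save(im,"s36",(240,150,370,280),5.5)
E
```

```text
t 67.72 p [0.5667 0.1963 0.1325] ax x [ 0.  0. -1.] y [0.244 0.97  0.   ] z [ 0.97  -0.244  0.   ] F [-0.5  0.3 -1.1] op 19.9 q [0.16 0.21 1.84 0.   1.1  0.41]
units x,y,z [  0.3  -22.76   1.58] inch [-0.0981  0.1941]
heading -14.1 turn units -1.63
[438.2 175.1] 47
[291.3 217.6] 19
```

View pics/s36.png

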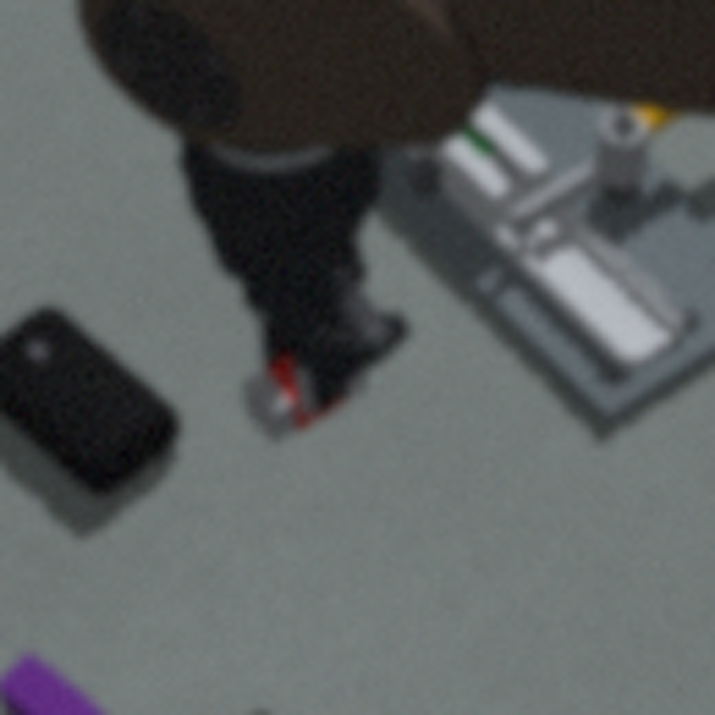

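{"name": "move_arm", "arguments": {"commands": [0, -0.96, 0.07, 0, 0, -0.96, 0.07, 0, 0, -0.96, 0.07, 0, 0, -0.96, 0.07, 0, 0, -0.96, 0.07, 0, 0, -0.96, 0.07, 0, 0, -0.96, 0.07, 0, 0, -0.96, 0.07, 0, 0, -0.96, 0.07, 0, 0, -0.96, 0.07, 0, 0, -0.96, 0.07, 0, 0, -0.96, 0.07, 0, 0, -0.96, 0.07, 0, 0, -0.96, 0.07, 0, 0, -0.96, 0.07, 0, 0, -0.96, 0.07, 0, 0, -0.96, 0.07, 0, 0, -0.96, 0.07, 0, 0, -0.96, 0.07, 0, 0, -0.96, 0.07, 0]}}

```text
time: 70.28
eef_pos: [0.4825, -0.2778, 0.1307]
tcp_rot: [0.088, 0.703, -0.087, 0.701]
contact_force: [-0.9, -0.3, -1.8]
opening: 0.236
```

{"name": "move_arm", "arguments": {"commands": [0, -0.95, 0.06, 0, 0, -0.95, 0.06, 0, 0, -0.95, 0.06, 0, 0, -0.9, 0.06, 0, 0, 0, 0, 0, 0, 0, 0, 0]}}

```text
time: 71.03
eef_pos: [0.4663, -0.3698, 0.1323]
tcp_rot: [0.087, 0.702, -0.087, 0.702]
contact_force: [-0.5, 0.3, -1.6]
opening: 0.236
```

```bash
python3 - <<'E'
from h import *
go([.466,-.37,.016],-6)
im=snap("side","37");save(im,"s37",(370,70,500,200),5.5)
t=snap("top","37")
E
```

```text
t 71.03 p [ 0.4663 -0.3698  0.1323] ax x [-0.     0.001 -1.   ] y [0.245 0.97  0.001] z [ 0.97  -0.245 -0.   ] F [-0.5  0.3 -1.6] op 20.1 q [-0.84  0.2   1.85  0.    1.1  -0.59]
units x,y,z [ 4.65 -0.01 -0.01] inch [-0.0665 -0.3801]
heading -14.2 turn units -1.63
```

View pics/s37.png

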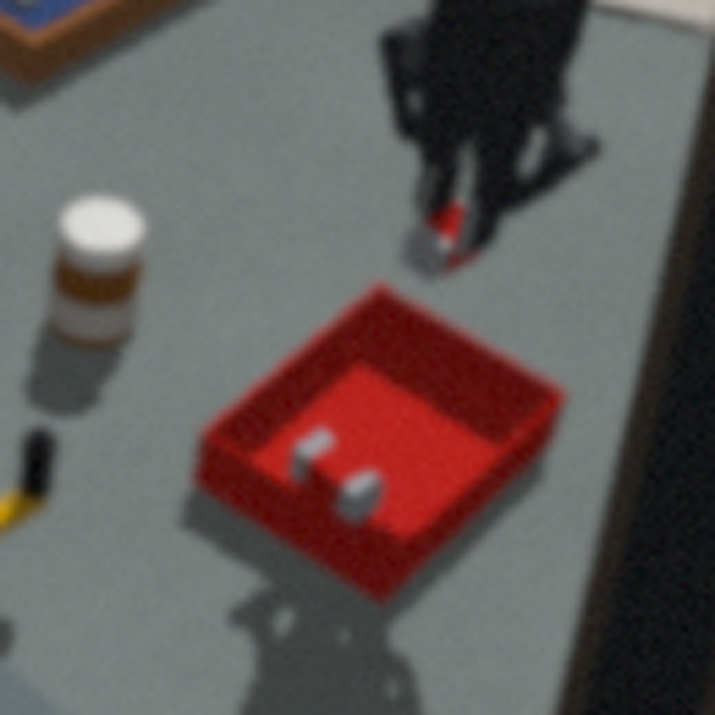

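Red1 hangs above the tray's free right half. Turn it slightly to square with the tray, lower and release.

{"name": "move_arm", "arguments": {"commands": [0.5, 0, 0, -1, 0.8, 0, 0, -0.6, 0.8, 0, 0, 0, 0.8, 0, 0, 0, 0.8, 0, 0, 0, 0.6, 0, 0, 0, 0.2, 0, 0, 0, 0, 0, 0, 0]}}

```text
time: 72.12
eef_pos: [0.4665, -0.3701, 0.0198]
tcp_rot: [0.038, 0.706, -0.038, 0.706]
contact_force: [0.7, -1.4, -1.1]
opening: 0.235
```

{"name": "move_arm", "arguments": {"commands": [0, 0, 0, 0, 0, 0, 0, 0, -0.5, 0, 0, 0, -0.9, 0, 0, 0, -0.9, 0, 0, 0, -0.9, 0, 0, 0, -0.9, 0, 0, 0, -0.9, 0, 0, 0, 0, -0.9, 0, 0, 0, -0.9, 0, 0, 0, -0.9, 0, 0, 0, -0.9, 0, 0, 0, -0.9, 0, 0, 0, -0.9, 0, 0, 0, 0, 0, 0], "jaw": 34}}

```text
time: 74.0
eef_pos: [0.4511, -0.5062, 0.1441]
tcp_rot: [0.039, 0.706, -0.039, 0.706]
contact_force: [0.1, 0.5, -0.1]
opening: 0.395
```

```bash
python3 - <<'E'
from h import *
state()
im=snap("side","38");save(im,"s38",(270,70,500,250),3.4)
t=snap("top","38");save(t,"t38",(310,130,470,270),4.2)
for c in("green","red"):
  for ce,st,_ in blobs(t,c): print("top",c,ce.round(1),st[4],np.round(inch(plane("top",[ce],.038)[0]),4))
  for ce,st,_ in blobs(im,c): print("side",c,ce.round(1),st[4])
for n,i,z0 in(("top",t,.06),("side",im,.06)):
  for ce,st,m in blobs(i,"yellow",smin=150):
    if st[4]>180: continue
    pts=np.argwhere(m)[:,::-1];W=plane(n,pts,z0)[:,:2];q=W.mean(0);v=np.linalg.svd(W-q,full_matrices=False)[2][0]
    print(n,ce,st[4],np.degrees(np.arctan2(v[1],v[0])))
E
```

```text
t 74.0 p [ 0.4511 -0.5062  0.1441] ax x [-0.001  0.001 -1.   ] y [0.109 0.994 0.001] z [ 0.994 -0.109 -0.001] F [ 0.1  0.5 -0.1] op 33.8 q [-0.99  0.36  1.63 -0.    1.16 -0.88]
top green [345.3 168.1] 15 [ 0.0944 -0.0015]
top green [342.6 182.1] 16 [ 0.0444 -0.0021]
top red [434.9 235.9] 1838 [-0.0737 -0.3467]
side red [438.3 149.9] 1971
top [367.96511628 203.15116279] 86 -102.9725304100132
side [592.           1.44303797] 79 -141.66379473515354
side [366.07692308 165.50549451] 91 77.45228042496905
```

View pics/s38.png

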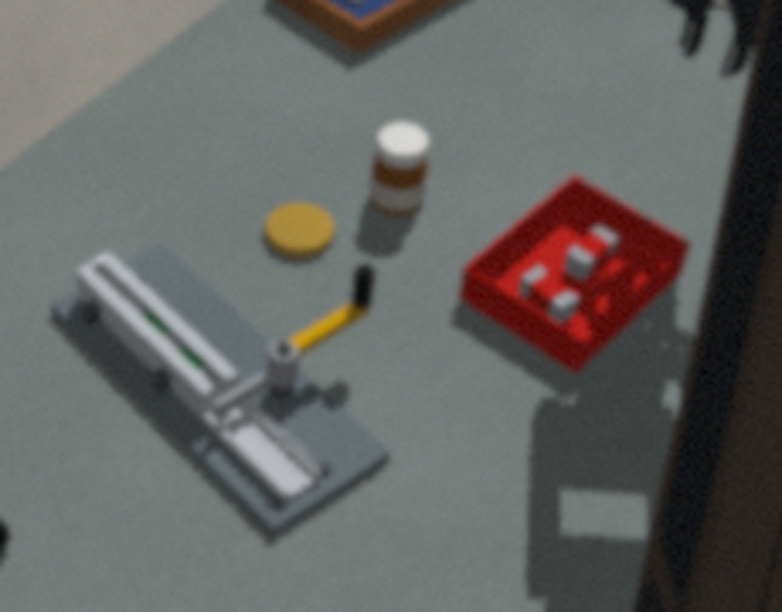

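View pics/t38.png

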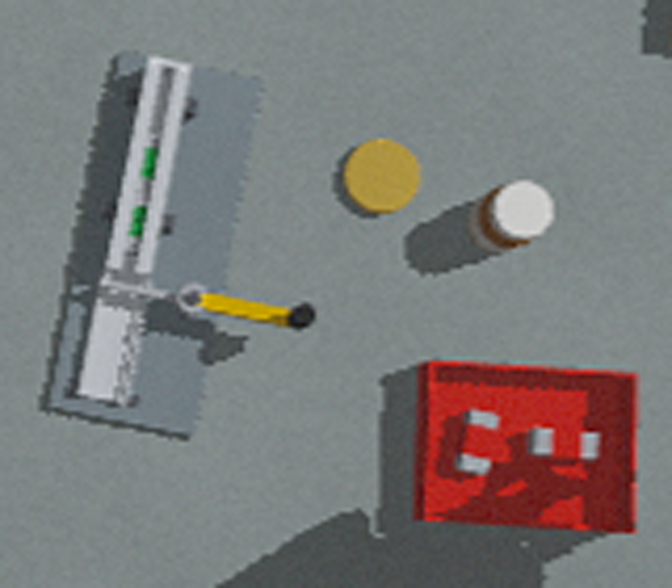

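Everything is in place: the lever is at -103.0° (square to the tube), the greens are at 44 and 94 mm in the tube, and both reds are in the tray. The mouse, jar and disc are unmoved. Handing in.

```bash
python3 - <<'E'
from plant import ctrl
print(ctrl.sign_off())
E
```

```text
the job is handed in; nothing more can be done
None
```

The job is done and handed in at about 74 s, with both green bars shut inside the tube and both red bars in the tray. Only two greens and two reds were present.

**Order of work:** I opened the handle to its stop, fed both green bars along the trough into the tube, and put red2 in the tray. I then turned the handle back to its closed stop and put red1 in the tray.

**Last checks:**
- **Green bars:** the band centres read about 44 and 94 mm past the mouth in the top picture. Each bar is wholly inside, with about 18 mm to spare at the tail.
- **Handle and gate:** at the closed stop the force rose to about 16 N with no further movement. The lever then read -103.0° from the top and -102.5° from the side, against the expected -103.2°. The gate lies across the trough.
- **Red bars:** both lie flat in the tray.
- **Bystanders:** the disc and jar look unchanged in the last pictures, and the arm never went near the mouse.

**What went wrong or disagreed:**
- **Fingertip height:** the tips ended about 12 mm above the reported tool height, not 14 mm below it. My first two grasps of a green bar therefore closed on nothing, and the first knob grip slipped when the lever was nearly open. I found the true height by pressing down gently on the green bar (up to 38 N), then redid the grips.
- **Last push:** the fingers left the last green bar only about 2 mm inside. I pushed it about 16 mm further with the nose of red2, held in the gripper, which went briefly into the tube mouth before going to the tray.

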